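# Line the long stamp up over its box on the form

### The arm

A 7-joint arm with a two-finger parallel gripper is mounted at the origin on a cart in front of the work surface, level with it; the furniture and walls round the work are solid. World frame = base frame: x ahead of the robot, y to its left, z up, the work surface at z = 0. Lengths are in mm, angles in rad, forces in N, time in s.
With the tool pointing down it reaches from about 400 to 850 mm from the base axis. Payload 4.5 kg.
Tool frame: the origin (TCP) lies at the very end of the fingers, on their centre line; the grasp point (between the pads) lies 19 mm behind it; x points along the fingers, z is the direction in which the jaws open and shut, and the axes are right-handed (so a half turn about x gives the same grasp; the last joint's range is limited). The gripper opens to 88 mm and grips with 3 to 60 N. Pads are 18 mm wide; open, the fingers measure 123 mm over their backs; the gripper's body (75 mm by 187 mm) begins 45 mm behind the grasp point.
Start: joints at [1.138, 0.689, -0.195, 1.565, 0.157, 0.902, -0.215], TCP at [281.3, -558.143, 238.743] pointing down, gripper open.
Joint ranges: [-3.01, 3.01], [-0.46, 2.08], [-1.47, 1.51], [0.13, 2.56], [-1, 4.14], [0.04, 2.09], [-2.66, 2.66]. Speed limits (rad/s): [2.57, 2.57, 3.14, 3.14, 3.14, 3.14, 3.14].

### API

Orientations are given as a unit quaternion [x, y, z, w].
In Python, from bench import robot gives the robot as it stands. The module is installed in compiled form; this text tells all that it offers.
- The arm moves only by the shell command python3 -m inch 'ROWS' [FORCE]. ROWS is JSON, a list of rows, each a list of 3 entries, a list of its own where there are three numbers: the opening, from -1 (shut) to 1 (fully open), then the shift along the tool's x, y, z in m, then the turn about the tool's x in degrees. In form: [[jaw, [tx, ty, tz], turn], ...]. A call has 1 to 10 rows; each row shifts and turns the pose as measured when the row begins, along the tool's axes as they then stand; what a row does not reach is not made up. A row lasts 1/12 s, in which the tool goes at most 41.7 mm and 7.16 degrees, less where a joint would pass 70% of its speed; a pose out of reach is approached as far as the arm can. A call with a gripper value outside its range is refused whole. The fingers move at their own pace and stop on an object; FORCE is the grip in N (left out, the last holds). Time passes only in rows, so rows that do not move let the fingers close. It gives the time, the measured TCP pose, the force and the opening at its end, in the units of the state.
- robot.observe(): the state, without advancing time (a new reading comes with each control period).
- robot.camera(name): name is "scene" or "side" or "wrist"; returns the picture (480x640x3 uint8, blue, green, red); there is no depth.
- robot.get_calibration(name): a dict with "vertical_fov" (degrees; the focal length in pixels is half the picture's height over the tangent of half this angle, whatever the lens; pixels are square), "cx", "cy" (the principal point, pixels), "k1" (the pictures are not rectified: a ray, as slopes to the right and down, at radius r is drawn at 1 + k1 r^2 times it, then the intrinsics apply), "T" (4x4, takes a point from camera to world coordinates); the wrist camera has in their place "hand_eye" (4x4, takes a point from camera to tool coordinates, whose origin is the TCP and whose axes are the tool frame's). Camera axes: x right, y up, looking along -z (the intrinsics and any distortion apply to the point x, -y, -z); pixel columns grow to the right and rows downward; lengths in mm; the calibration is good to about 2 mm. A picture is of the moment at which its call begins: read the wrist's pose just before it. get_calibration takes no time and is no camera call.
- robot.sign_off(): hands the job in, once; it reports no verdict.
The state is a dict: "t": time; "qpos": joint angles; "qvel": joint speeds; "tau": joint torques, N m; "tcp_pos": TCP position; "eef_rot": TCP orientation; "contact_force": force on the tool from outside, world axes, zero at the start; "torque": the same for the moment, N m; "finger_gap": finger opening in mm.
Only numpy, scipy, OpenCV 4.12 (cv2) and the standard library are available. Lean on these libraries where they do the work, as an engineer would, in place of code of your own. Each camera call takes 0.05 s, during which the arm holds its last target.

### The job

Take the stamp with the long rectangular printing block off the stamp rack (lift it over the rack's front lip), carry it across to the clipboard, clear of the other stamps and the row of specimen cups, and hold it about a centimetre above the long empty box on the form, level, centred in the box and square with it, so that I can check the position before it is pressed. It is pre-inked, so it must never touch the form or the clipboard; leave everything else where it is, and finish still holding the stamp there, motionless, in the gripper.

Things in the scene. Friction and masses are not known exactly. Their poses are not given: they have to be found in the camera images.
- long_stamp: The stamp to use, black with a steel neck, 105 mm tall, about 70 g, hanging upright in one of the rack's slots. Origin: centre of its printing face, the very bottom; z up the stamp, y along the long side. Face 24 (x) by 60 (y) mm; block 28 by 64 mm up to z = 18; round neck 10 mm thick, z = 18 to 52; collar 26 by 34 mm, z = 52 to 57; oblong flat-sided handle 22 (x) by 38 (y) mm, z = 57 to 105 mm.
- long_handle (a point): Where to grasp the long stamp: the middle of its handle, 86 mm above the printing face on the stamp's axis, same axes as the stamp; the handle is 22 mm thick along x, its flat sides at right angles to x.
- square_stamp: Another hand stamp hanging in the rack, to be left there: the same build and height but a 32 by 32 mm block and a 22 by 22 mm handle. Origin: centre of its printing face.
- round_stamp: Another hand stamp hanging in the rack, to be left there: the same build and height but a round block 38 mm across and a round knob 32 mm across. Origin: centre of its printing face.
- stamp_rack: Grey steel rack, fixed, 120 (x) by 272 (y) by 117 mm high. Origin: centre of its underside; -x is its open front, turned roughly to the robot. A level sheet (upper face z = 111 mm, 3 mm thick) has slots 14 mm wide at y = -88, 0, +88 mm, open at x = -30 mm, closed at x = -5 mm. Stamps hang with the neck in a slot, long side along y, collar on the sheet, origin at x = -12, z = 59 mm.
- rack_lip (a point): Middle of the rack's front lip, on its upper edge (117 mm above the desk, the rack's highest part); same axes as the rack. The lip, 3 mm thick, stands 6 mm above the sheet in front of the collars: raise a stamp 10 to 25 mm (at 31 mm its block meets the sheet from below), then draw it out to the front (-x) by at least 50 mm before going higher.
- clipboard: Wooden clipboard, fixed, 235 (x) by 165 (y) mm, lying flat, its steel clip (up to 22 mm high) at the far (+x) end. Origin: centre of its underside; z up. The form's paper has its upper face at z = 4 mm and three empty outlined boxes: a long one in the near (-x) left (+y) corner, a square one, 40 by 40 mm, to its right, and a round one, 40 mm across, beyond the square one.
- long_box (a point): Centre of the long empty box on the form, on the paper's upper face, 4 mm above the desk. The box measures 40 mm along x and 76 mm along y; z up; same directions as the clipboard's, in whose frame it lies at x = -74, y = +27 mm.
- cup_a: Clear plastic specimen cup with a white lid, 58 mm across and 65 mm high, loose, one of four standing in a row between the rack and the clipboard (nearest the robot). Origin: centre of its underside. Not to be disturbed.
- cup_b: Clear plastic specimen cup with a white lid, 58 mm across and 65 mm high, loose, one of four standing in a row between the rack and the clipboard (second). Origin: centre of its underside. Not to be disturbed.
- cup_c: Clear plastic specimen cup with a white lid, 58 mm across and 65 mm high, loose, one of four standing in a row between the rack and the clipboard (third). Origin: centre of its underside. Not to be disturbed.
- cup_d: Clear plastic specimen cup with a white lid, 58 mm across and 65 mm high, loose, one of four standing in a row between the rack and the clipboard (farthest). Origin: centre of its underside. Not to be disturbed.
- stapler: Grey and black desk stapler, 37 by 133 by 54 mm, loose on the desk beyond the rack. Origin: centre of its underside, long axis y. Not to be disturbed.
- card_pack: Blue and white card box, 22 by 90 by 60 mm, standing on its long edge beyond the row of cups, loose. Origin: centre of its underside. Not to be disturbed.
Mind the look-alikes: they are no part of the job. Leave any green or orange look-alike of the long_stamp alone.

How it is judged:
By the outcome, as a careful person would: the job done as asked, in the order asked, and still so for the second after the job is handed in, while the arm keeps its last pose, push and grip.
It also fails if it takes over 40 s, if anything falls off the work surface, if the arm or the gripper's body presses on something with over 40 N, if the wrist force passes 120 N, or if a joint passes its speed limit or range.

## Working session

There is one attempt and no reset: what is moved stays moved. The work goes in short steps, Python scripts to look and compute and a shell command to move; the robot and the scene stay as the last step left them, time stands still between calls to the robot, and variables do not carry over. Pictures are saved under pics/ and viewed, and the job is handed in when it is done.

```bash
mkdir -p pics; python3 - <<'E'
from bench import robot
import cv2
print(robot.observe())
for n in ("scene","side","wrist"):
    c=robot.get_calibration(n); print(n,c)
    cv2.imwrite(f"pics/{n}0.png",robot.camera(n))
E
```

```text
{'t': 0.0, 'qpos': array([ 1.13780723,  0.68997881, -0.19452552,  1.56636073,  0.15730712,
        0.90251722, -0.21511333]), 'qvel': array([ 0.00025429, -0.00091961, -0.00091572,  0.00014062, -0.00204274,
       -0.00055316,  0.00045909]), 'tau': array([ 1.25112238e-04, -5.27569091e+01, -1.26703631e+00, -1.53426558e+01,
       -5.26219199e-02,  6.56638818e-03,  1.99475012e-04]), 'tcp_pos': array([ 280.92911417, -557.57807588,  237.90912136]), 'eef_rot': array([ 0.37108084,  0.60268706, -0.37047233,  0.60151273]), 'contact_force': array([ 0.57626491, -0.35244219, -0.11644722]), 'torque': array([ 0.02131522, -0.02532389, -0.00072636]), 'finger_gap': 88.28696448356486}
scene {'vertical_fov': 49.50776028582713, 'cx': 320.2761586345026, 'cy': 242.28885092512084, 'k1': -0.0983093403609236, 'T': array([[-6.85802763e-01,  5.14393919e-01, -5.14852859e-01,
        -5.14343514e+01],
       [-7.27754481e-01, -4.77964172e-01,  4.91857363e-01,
         4.71318579e+02],
       [ 6.92721589e-03,  7.12003614e-01,  7.02141629e-01,
         9.24751438e+02],
       [ 0.00000000e+00,  0.00000000e+00,  0
[... 285 characters left out ...]
1440e-01, -9.35457509e-01,
        -1.41930188e+03],
       [ 4.77927271e-03,  9.36013456e-01,  3.51931767e-01,
         6.35545702e+02],
       [ 0.00000000e+00,  0.00000000e+00,  0.00000000e+00,
         1.00000000e+00]])}
wrist {'vertical_fov': 71.11211209153295, 'cx': 317.07998034956046, 'cy': 238.75521382749608, 'k1': 0.006834455858148959, 'hand_eye': array([[-3.68698665e-04,  2.76973224e-01, -9.60877566e-01,
        -1.46498425e+02],
       [ 5.23806977e-04,  9.60877553e-01,  2.76973019e-01,
         7.20378701e+01],
       [ 9.99999795e-01, -4.01194790e-04, -4.99354778e-04,
         3.32570642e-01],
       [ 0.00000000e+00,  0.00000000e+00,  0.00000000e+00,
         1.00000000e+00]])}
```

View pics/scene0.png

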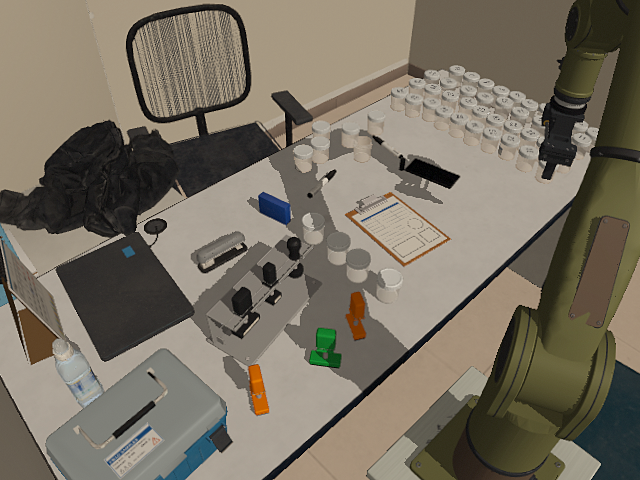

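View pics/side0.png

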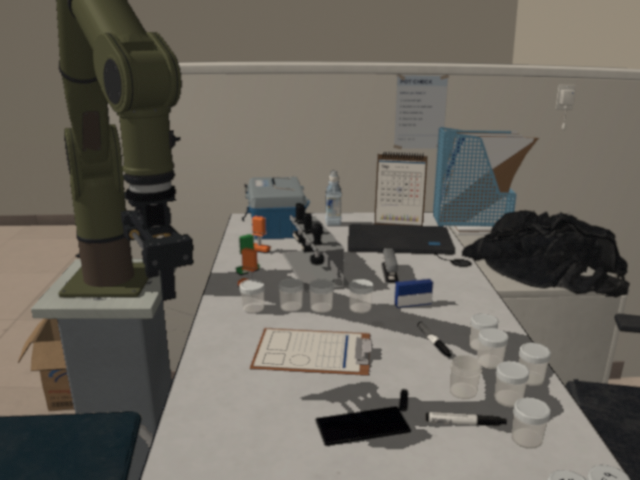

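View pics/wrist0.png

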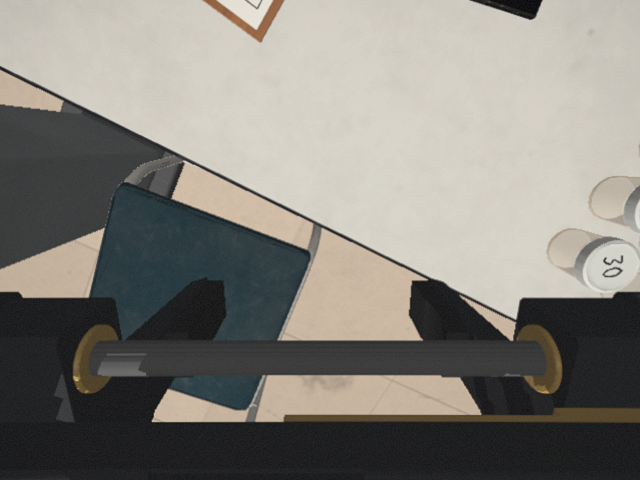

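The scene view shows the rack at about (262,300) with three black stamps, the cup row from (313,228) to (390,285), and the clipboard at about (398,228). I'll enlarge it.

```bash
cat > h.py <<'E'
import numpy as np, cv2
from bench import robot
from scipy.spatial.transform import Rotation as R
def K(c):
    f=240/np.tan(np.radians(c['vertical_fov'])/2)
    return np.array([[f,0,c['cx']],[0,f,c['cy']],[0,0,1]]),np.array([c['k1'],0,0,0,0.])
def camT(n,pose=None):
    c=robot.get_calibration(n)
    if n!='wrist': return c['T']
    if pose is None:
        s=robot.observe(); pose=(s['tcp_pos'],s['eef_rot'])
    T=np.eye(4);T[:3,:3]=R.from_quat(pose[1]).as_matrix();T[:3,3]=pose[0]
    return T@c['hand_eye']
def ray(n,px,pose=None):
    k,d=K(robot.get_calibration(n));T=camT(n,pose)
    u=cv2.undistortPoints(np.array(px,float).reshape(-1,1,2),k,d)[:,0]
    v=np.c_[u[:,0],-u[:,1],-np.ones(len(u))]@T[:3,:3].T
    return T[:3,3],v
def onz(n,px,z,pose=None):
    o,v=ray(n,px,pose); z=np.broadcast_to(z,len(v))
    return o+v*((z-o[2])/v[:,2])[:,None]
def proj(n,P,pose=None):
    k,d=K(robot.get_calibration(n));T=camT(n,pose)
    q=(np.array(P,float).reshape(-1,3)-T[:3,3])@T[:3,:3]
    q=q*[1,-1,-1]
    return cv2.projectPoints(q,np.zeros(3),np.zeros(3),k,d)[0][:,0]
def crop(src,dst,x,y,w,h,s):
    im=cv2.imread(src)[y:y+h,x:x+w]
    cv2.imwrite(dst,cv2.resize(im,None,fx=s,fy=s,interpolation=cv2.INTER_CUBIC))
E
python3 - <<'E'
from h import *
crop('pics/scene0.png','pics/s0rack.png',180,220,160,150,5)
crop('pics/scene0.png','pics/s0clip.png',290,180,170,120,4.7)
E
```

```text
(no output)
```

View pics/s0rack.png

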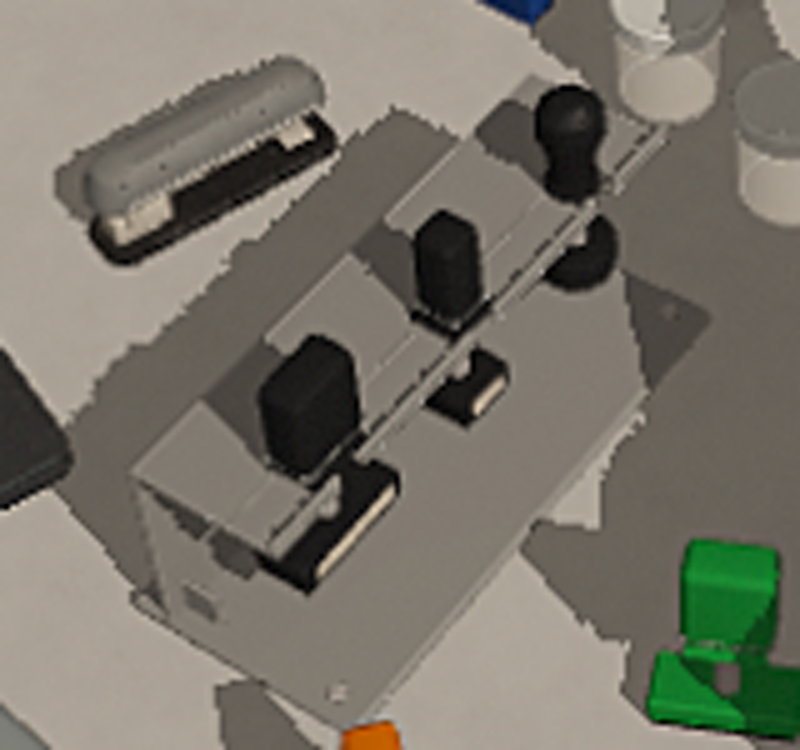

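View pics/s0clip.png

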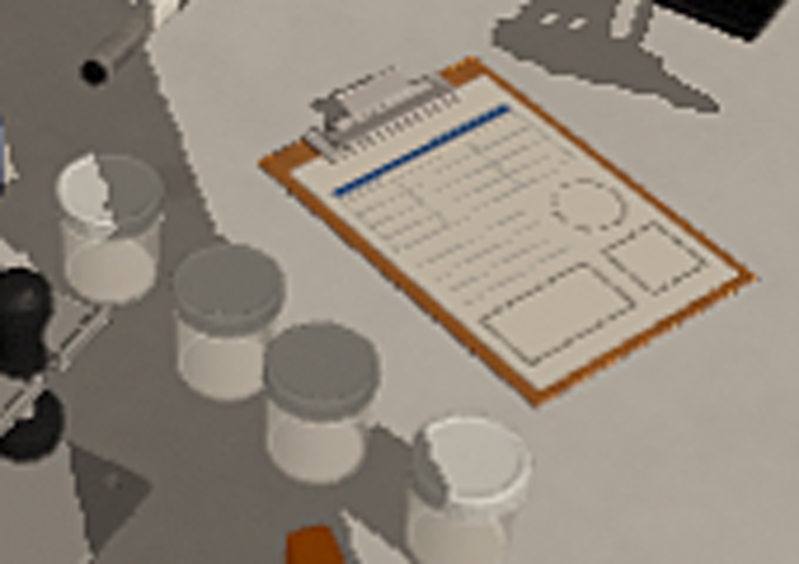

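```bash
python3 - <<'E'
from h import *
np.set_printoptions(precision=1,suppress=True)
f=lambda L:np.array(L)/5+[180,220]
g=lambda L:np.array(L)/4.7+[290,180]
print('lip ends',onz('scene',f([(665,125),(270,555)]),117))
print('base',onz('scene',f([(345,725),(710,320),(133,600)]),2))
print('tops',onz('scene',f([(310,372),(447,232)]),164))
print('board',p:=onz('scene',g([(262,165),(475,60),(752,277),(537,402)]),3)); print(p.mean(0))
print('box',p:=onz('scene',g([(485,322),(585,265),(633,303),(533,363)]),4)); print(p.mean(0))
print('cups',onz('scene',g([(110,195),(229,283),(321,365),(471,462)]),65))
print('green',onz('scene',f([(730,560)]),100),'orange',onz('scene',[(357,297),(256,372)],100))
E
```

```text
lip ends [[545.6 -77.  117. ]
 [478.  188.8 117. ]]
base [[464.1 177.3   2. ]
 [521.4 -82.8   2. ]
 [574.2 206.    2. ]]
tops [[505.  143.3 164. ]
 [525.6  59.4 164. ]]
board [[ 653.3 -294.9    3. ]
 [ 633.3 -455.4    3. ]
 [ 407.2 -426.1    3. ]
 [ 427.6 -268.4    3. ]]
[ 530.3 -361.2    3. ]
box [[ 483.7 -291.9    4. ]
 [ 475.1 -365.2    4. ]
 [ 438.7 -361.3    4. ]
 [ 446.5 -287.5    4. ]]
[ 461.  -326.5    4. ]
cups [[ 643.3 -168.4   65. ]
 [ 554.4 -167.7   65. ]
 [ 483.4 -160.3   65. ]
 [ 391.7 -166.4   65. ]]
green [[366.7  54.3 100. ]] orange [[386.4 -52.2 100. ]
 [389.1 208.3 100. ]]
```

```bash
cat >> h.py <<'E'
np.set_printoptions(precision=4,suppress=True)
def plan(target,yaw):
    """target TCP mm; yaw deg = direction of tool z (mod 180) ; prints total shift in tool axes (m) now, turn about tool x (deg)"""
    s=robot.observe();M=R.from_quat(s['eef_rot']).as_matrix()
    zy=np.degrees(np.arctan2(M[1,2],M[0,2]))
    d=(yaw-zy+90)%180-90
    print('t',s['t'],'tcp',s['tcp_pos'].round(1),'zyaw',zy.round(2),'tilt xdir',M[:,0].round(4),'q7',s['qpos'][6].round(3),'gap',s['finger_gap'].round(1),'F',s['contact_force'].round(1))
    if target is not None: print('shift tool m',(M.T@(np.array(target)-s['tcp_pos'])/1000).round(4),'turn',-d.round(2))
E
python3 - <<'E'
from h import *
plan([440,60,290],13.5)
print(R.from_quat(robot.observe()['eef_rot']).as_matrix())
E
```

```text
Traceback (most recent call last):
  File "h.py", line 36, in plan
    print('t',s['t'],'tcp',s['tcp_pos'].round(1),'zyaw',zy.round(2),'tilt xdir',M[:,0].round(4),'q7',s['qpos'][6].round(3),'gap',s['finger_gap'].round(1),'F',s['contact_force'].round(1))
                                                                                                                                 ^^^^^^^^^^^^^^^^^^^^^
AttributeError: 'float' object has no attribute 'round'
```

```bash
sed -i "s/s\['finger_gap'\].round(1)/round(float(s['finger_gap']),1)/" h.py
python3 - <<'E'
from h import *
plan([440,60,290],13.5)
print(R.from_quat(robot.observe()['eef_rot']).as_matrix())
E
```

```text
t 0.15 tcp [ 281.1 -557.7  238.1] zyaw -63.25 tilt xdir [-0.0007  0.0012 -1.    ] q7 -0.215 gap 88.4 F [ 0.3  0.  -0.4]
shift tool m [-0.0513  0.42   -0.4801] turn -76.75
[[-0.0007  0.8929  0.4502]
 [ 0.0012  0.4502 -0.8929]
 [-1.     -0.0001 -0.0014]]
```

```bash
python3 -m inch '[[1,[-0.006,0.022,-0.025],0],[1,[-0.006,0.022,-0.025],0],[1,[-0.006,0.022,-0.025],0],[1,[-0.006,0.022,-0.025],0],[1,[-0.006,0.022,-0.025],0],[1,[-0.006,0.022,-0.025],0],[1,[-0.006,0.022,-0.025],0],[1,[-0.006,0.022,-0.025],0],[1,[0,0.022,-0.025],0],[1,[0,0.022,-0.025],0]]'
python3 -c "
from h import *
plan([440,60,290],13.5)"
```

```text
t: 0.98
tcp_pos: [364.2, -229.9, 284.0]
eef_rot: [0.375, 0.6, -0.377, 0.598]
contact_force: [0.9, -0.0, -0.5]
finger_gap: 88.1
t 0.9833 tcp [ 364.2 -229.9  284. ] zyaw -64.24 tilt xdir [-0.0046 -0.0005 -1.    ] q7 -0.804 gap 88.1 F [ 0.9 -0.  -0.5]
shift tool m [-0.0065  0.1943 -0.2281] turn -77.74
```

```bash
python3 -m inch '[[1,[0,0.021,-0.025],0],[1,[0,0.021,-0.025],0],[1,[0,0.021,-0.025],0],[1,[0,0.021,-0.025],0],[1,[0,0.021,-0.025],0],[1,[0,0.021,-0.025],0],[1,[0,0.021,-0.025],0],[1,[0,0.021,-0.025],0],[1,[0,0.02,-0.02],0],[1,[0,0,0],-7]]'
python3 -m inch '[[1,[0,0,0],-7],[1,[0,0,0],-7],[1,[0,0,0],-7],[1,[0,0,0],-7],[1,[0,0,0],-7],[1,[0,0,0],-7],[1,[0,0,0],-7],[1,[0,0,0],-7],[1,[0,0,0],-7],[1,[0,0,0],-7]]'
python3 - <<'E'
from h import *
plan([440,60,290],13.5)
s=robot.observe()
cv2.imwrite('pics/w1.png',robot.camera('wrist'))
E
```

```text
t: 1.82
tcp_pos: [439.5, 72.5, 284.3]
eef_rot: [0.336, 0.623, -0.335, 0.622]
contact_force: [0.5, 0.7, -0.1]
finger_gap: 88.3
t: 2.65
tcp_pos: [438.2, 77.0, 283.1]
eef_rot: [-0.09, 0.703, 0.092, 0.7]
contact_force: [0.4, -0.8, -0.1]
finger_gap: 87.8
t 2.65 tcp [438.2  77.  283.1] zyaw 14.78 tilt xdir [-0.0042  0.0029 -1.    ] q7 -0.426 gap 87.8 F [ 0.4 -0.8 -0.1]
shift tool m [-0.0069 -0.0169 -0.0027] turn 1.28
```

View pics/w1.png

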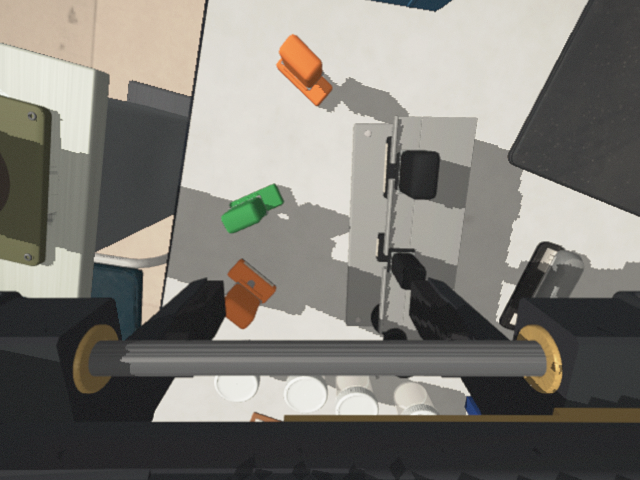

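Wrist view: the rack runs vertically from (360,120) to (460,330). The long stamp's handle is at (420,175) and the look-alikes are off to the left. I'll enlarge to measure.

```bash
python3 - <<'E'
from h import *
crop('pics/w1.png','pics/w1c.png',340,105,150,120,5)
E
```

```text
(no output)
```

View pics/w1c.png

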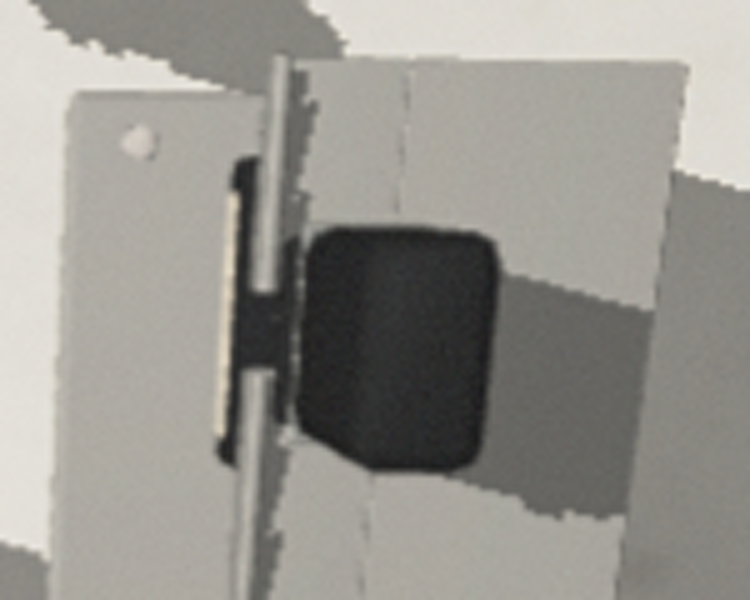

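```bash
python3 - <<'E'
from h import *
f=lambda L:np.array(L)/5+[340,105]
a=lambda p:np.degrees(np.arctan2(-(p[0]-p[1])[0],(p[0]-p[1])[1]))
p=onz('wrist',f([(368,232),(497,240),(485,468),(362,468),(430,350)]),164);print(p,p[:4].mean(0)); print('edge yaw',a(p[[1,2]]))
for n,L,z in (('back',[(687,65),(617,600)],111),('lip',[(283,62),(256,440)],117),('base',[(70,95),(52,540)],2)):
    p=onz('wrist',f(L),z);print(n,p,a(p))
p=onz('wrist',f([(235,195),(220,435)]),59);print('face edge',p,a(p),np.linalg.norm(p[0]-p[1]))
E
```

```text
[[493.0029 158.412  164.    ]
 [512.4212 162.4073 164.    ]
 [523.1205 128.9748 164.    ]
 [504.3107 123.894  164.    ]
 [508.3066 144.1143 164.    ]] [508.2138 143.422  164.    ]
edge yaw 17.74605223088574
back [[552.4062 202.9823 111.    ]
 [577.3078 108.1457 111.    ]] 14.712260768070454
lip [[481.6128 184.1014 117.    ]
 [498.2285 119.9375 117.    ]] 14.518251486221036
base [[456.7085 177.9798   2.    ]
 [483.8563  72.2499   2.    ]] 14.400490777972417
face edge [[491.5975 163.4775  59.    ]
 [504.4997 114.2291  59.    ]] 14.680547777844442 50.91048602359886
```

```bash
python3 - <<'E'
from h import *
plan([507.5,143.5,200],14.5)
E
```

```text
t 2.7 tcp [438.1  76.8 283. ] zyaw 15.08 tilt xdir [-0.0046  0.0028 -1.    ] q7 -0.422 gap 88.3 F [-0.  -0.8  0.4]
shift tool m [0.0829 0.046  0.0846] turn 0.58
```

```bash
python3 -m inch '[[1,[0.0,0.011,0.021],0.5],[1,[0.01,0.011,0.021],0],[1,[0.015,0.011,0.021],0],[1,[0.015,0.011,0.021],0],[1,[0.015,0,0],0],[1,[0.015,0,0],0],[1,[0.01,0,0],0],[1,[0,0,0],0],[1,[0,0,0],0]]'
python3 - <<'E'
from h import *
plan([507.5,143.5,200],14.5)
s=robot.observe()
cv2.imwrite('pics/w2.png',robot.camera('wrist'))
cv2.imwrite('pics/sc2.png',robot.camera('scene'))
E
```

```text
t: 3.45
tcp_pos: [511.0, 141.5, 197.9]
eef_rot: [-0.08, 0.704, 0.081, 0.701]
contact_force: [0.1, -0.1, 0.5]
finger_gap: 88.2
t 3.45 tcp [511.  141.5 197.9] zyaw 13.11 tilt xdir [-0.0056  0.0004 -1.    ] q7 -0.61 gap 88.2 F [ 0.1 -0.1  0.5]
shift tool m [-0.0021  0.0027 -0.0029] turn -1.39
```

View pics/w2.png

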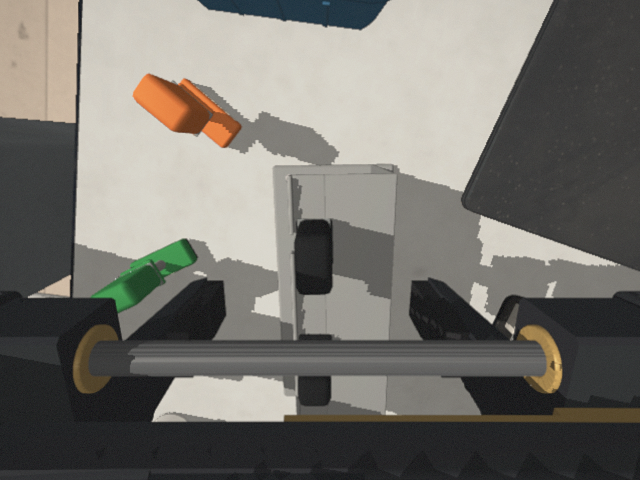

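```bash
python3 - <<'E'
from h import *
crop('pics/w2.png','pics/w2c.png',260,150,150,150,5)
s=robot.observe()
M=R.from_quat(s['eef_rot']).as_matrix()
for d in (0,-19,34,74):print(d,proj('wrist',s['tcp_pos']+M[:,0]*d))
E
```

```text
0 [[315.169  296.7023]]
-19 [[314.9097 316.5863]]
34 [[315.5103 270.5155]]
74 [[315.7885 249.1739]]
```

View pics/w2c.png

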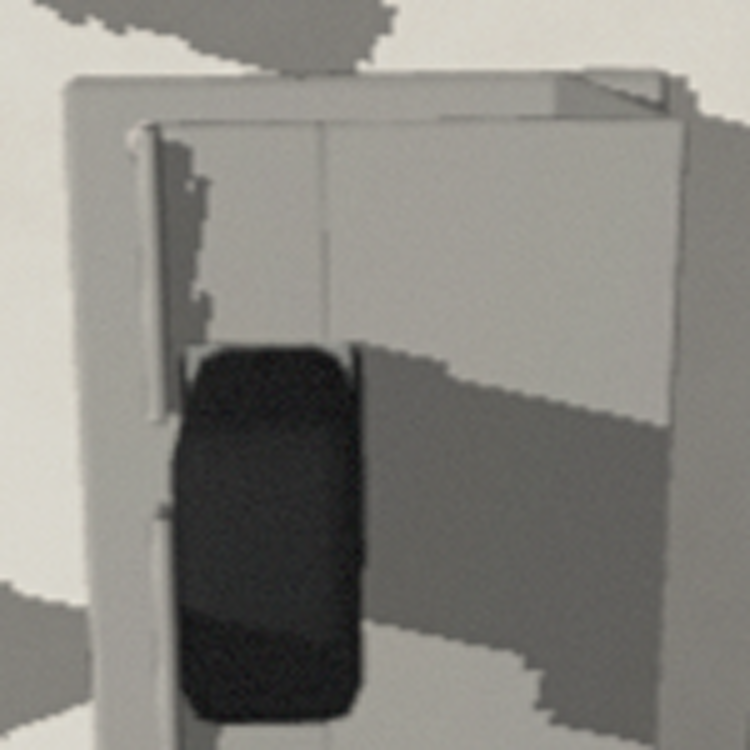

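```bash
python3 - <<'E'
from h import *
f=lambda L:np.array(L)/5+[260,150]
a=lambda p:np.degrees(np.arctan2(-(p[0]-p[1])[0],(p[0]-p[1])[1]))
p=onz('wrist',f([(270,572),(175,570),(362,570),(270,425),(270,720)]),164);print(p)
print(np.linalg.norm(p[1]-p[2]),np.linalg.norm(p[3]-p[4]))
for n,L,z in (('hR',[(361,460),(360,680)],164),('back',[(684,120),(660,730)],111),('lip',[(154,130),(168,720)],117)):
    p=onz('wrist',f(L),z);print(n,p,a(p))
E
```

```text
[[509.4269 144.7167 164.    ]
 [498.7615 142.4561 164.    ]
 [519.642  147.3733 164.    ]
 [505.4888 161.7584 164.    ]
 [513.6003 126.658  164.    ]]
21.45163642482822 36.025485890758496
hR [[516.377  160.1227 164.    ]
 [522.6922 134.0476 164.    ]] 13.614615939404672
back [[553.6229 202.7225 111.    ]
 [576.7336 114.0953 111.    ]] 14.615154717387211
lip [[483.388  185.4801 117.    ]
 [503.2685 101.3679 117.    ]] 13.298173843539942
```

```bash
python3 - <<'E'
from h import *
plan([509,144.3,126],14.2)
E
```

```text
t 3.55 tcp [511.2 141.4 198.5] zyaw 13.13 tilt xdir [-0.0045  0.0007 -1.    ] q7 -0.609 gap 88.2 F [-0.5 -0.3 -0.1]
shift tool m [ 0.0725  0.0032 -0.0012] turn -1.07
```

```bash
python3 -m inch '[[1,[0,0.003,-0.0015],-1],[1,[0.012,0,0],0],[1,[0.015,0,0],0],[1,[0.015,0,0],0],[1,[0.012,0,0],0],[1,[0.008,0,0],0],[1,[0.004,0,0],0],[1,[0,0,0],0],[1,[0,0,0],0]]'
python3 - <<'E'
from h import *
plan([509,144.3,126],14.2)
E
```

```text
t: 4.3
tcp_pos: [512.8, 146.0, 137.9]
eef_rot: [-0.086, 0.698, 0.089, 0.705]
contact_force: [-1.5, 0.1, -0.0]
finger_gap: 88.3
t 4.3 tcp [512.8 146.  137.9] zyaw 14.21 tilt xdir [ 0.0101  0.0059 -0.9999] q7 -0.684 gap 88.3 F [-1.5  0.1 -0. ]
shift tool m [ 0.0119 -0.0008 -0.0043] turn 0.01
```

```bash
python3 -m inch '[[1,[0.006,0,-0.002],0],[1,[0.004,0,0],0],[1,[0,0,0],0]]'
python3 - <<'E'
from h import *
plan([509,144.3,126],14.2)
s=robot.observe();print(s['qpos'],s['qvel'],s['tau'],s['torque'])
cv2.imwrite('pics/w3.png',robot.camera('wrist'))
cv2.imwrite('pics/sc3.png',robot.camera('scene'))
crop('pics/sc3.png','pics/sc3c.png',180,180,200,150,4)
E
```

```text
t: 4.55
tcp_pos: [512.0, 146.1, 128.8]
eef_rot: [-0.085, 0.697, 0.089, 0.707]
contact_force: [0.9, 0.3, 0.3]
finger_gap: 88.0
t 4.55 tcp [512.  146.1 128.8] zyaw 14.19 tilt xdir [ 0.0135  0.0075 -0.9999] q7 -0.7 gap 88.0 F [0.9 0.3 0.3]
shift tool m [ 0.0028 -0.001  -0.0034] turn -0.01
[-0.0995  0.7607 -0.438   1.949   0.5962  0.5452 -0.7   ] [ 0.0013 -0.01    0.0006  0.0062 -0.0034  0.0037  0.0017] [ -0.0748 -48.223   -4.2565  -8.84     0.0221  -0.1677  -0.0465] [-0.0296 -0.0348 -0.0155]
```

View pics/w3.png

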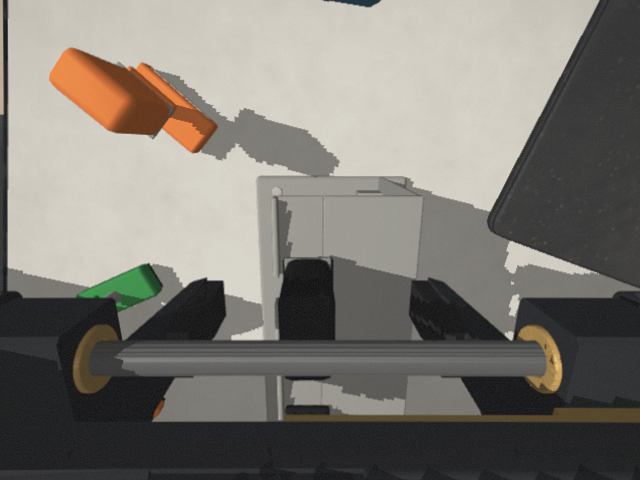

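View pics/sc3c.png

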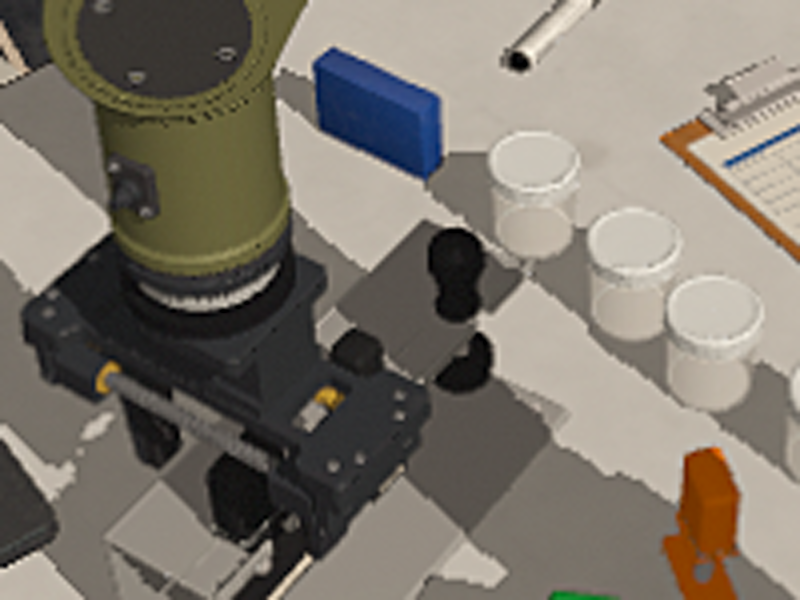

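```bash
python3 -m inch '[[1,[0.003,0,-0.0035],0],[1,[0,0,0],0],[1,[0,0,0],0]]'
python3 - <<'E'
from h import *
plan([509,144.3,126],14.2)
E
```

```text
t: 4.9
tcp_pos: [508.7, 145.4, 126.2]
eef_rot: [-0.085, 0.696, 0.089, 0.707]
contact_force: [0.5, -0.2, 0.8]
finger_gap: 88.3
t 4.9 tcp [508.7 145.4 126.2] zyaw 14.18 tilt xdir [ 0.0144  0.0078 -0.9999] q7 -0.709 gap 88.3 F [ 0.5 -0.2  0.8]
shift tool m [ 0.0002 -0.0011  0.0001] turn -0.02
```

```bash
python3 -m inch '[[0.2,[0,0,0],0],[0,[0,0,0],0],[-0.4,[0,0,0],0],[-0.6,[0,0,0],0],[-0.8,[0,0,0],0],[-1,[0,0,0],0],[-1,[0,0,0],0],[-1,[0,0,0],0]]' 25
python3 - <<'E'
from h import *
plan([509,144.3,126],14.2)
E
```

```text
t: 5.57
tcp_pos: [508.9, 145.5, 126.4]
eef_rot: [-0.085, 0.696, 0.089, 0.707]
contact_force: [0.5, -0.0, -0.1]
finger_gap: 36.9
t 5.5667 tcp [508.9 145.5 126.4] zyaw 14.18 tilt xdir [ 0.0149  0.008  -0.9999] q7 -0.709 gap 36.9 F [ 0.5 -0.  -0.1]
shift tool m [ 0.0004 -0.0011 -0.0002] turn -0.02
```

```bash
python3 -m inch '[[-1,[0,0,0],0],[-1,[0,0,0],0],[-1,[0,0,0],0],[-1,[0,0,0],0],[-1,[0,0,0],0]]'
python3 - <<'E'
from h import *
plan([509,144.3,126],14.2)
cv2.imwrite('pics/w4.png',robot.camera('wrist'))
E
```

```text
t: 5.98
tcp_pos: [508.8, 145.4, 126.5]
eef_rot: [-0.085, 0.696, 0.089, 0.707]
contact_force: [0.2, 0.2, -0.3]
finger_gap: 21.6
t 5.9833 tcp [508.8 145.4 126.5] zyaw 14.18 tilt xdir [ 0.0148  0.008  -0.9999] q7 -0.709 gap 21.6 F [ 0.2  0.2 -0.3]
shift tool m [ 0.0005 -0.0012 -0.0001] turn -0.02
```

View pics/w4.png

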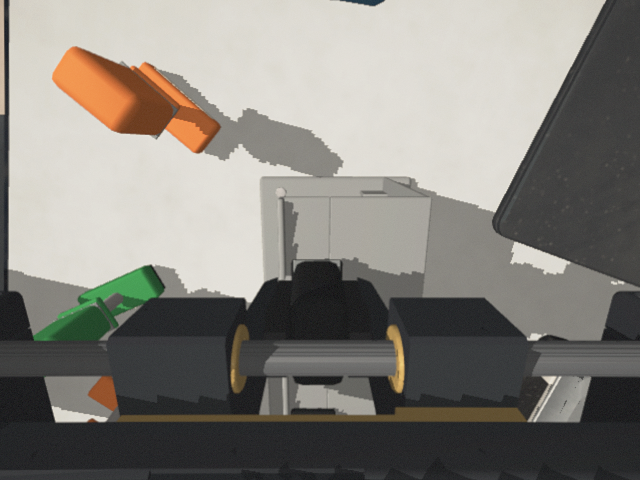

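```bash
python3 -m inch '[[-1,[-0.004,0,0],0],[-1,[-0.004,0,0],0],[-1,[-0.004,0,0],0],[-1,[-0.004,0,0],0],[-1,[0,0,0],0],[-1,[0,0,0],0]]' 30
python3 - <<'E'
from h import *
plan([509,144.3,143.5],14.2)
E
```

```text
t: 6.53
tcp_pos: [508.5, 145.2, 144.3]
eef_rot: [-0.085, 0.696, 0.089, 0.707]
contact_force: [0.6, 0.0, -0.6]
finger_gap: 21.4
t 6.5333 tcp [508.5 145.2 144.3] zyaw 14.17 tilt xdir [ 0.0148  0.008  -0.9999] q7 -0.686 gap 21.4 F [ 0.6  0.  -0.6]
shift tool m [ 0.0008 -0.001   0.0002] turn -0.03
```

```bash
python3 -m inch '[[-1,[0,0,-0.006],0],[-1,[0,0,-0.01],0],[-1,[0,0,-0.01],0],[-1,[0,0,-0.01],0],[-1,[0,0,-0.01],0],[-1,[0,0,-0.01],0],[-1,[0,0,-0.008],0],[-1,[0,0,0],0],[-1,[0,0,0],0]]'
python3 - <<'E'
from h import *
plan([509-64,144.3-16,200],14.2)
cv2.imwrite('pics/sc5.png',robot.camera('scene'))
crop('pics/sc5.png','pics/sc5c.png',180,180,200,150,4)
E
```

```text
t: 7.28
tcp_pos: [440.3, 127.7, 142.9]
eef_rot: [-0.085, 0.697, 0.089, 0.706]
contact_force: [0.8, -0.1, -0.9]
finger_gap: 21.9
t 7.2833 tcp [440.3 127.7 142.9] zyaw 14.15 tilt xdir [ 0.0125  0.0076 -0.9999] q7 -0.787 gap 21.9 F [ 0.8 -0.1 -0.9]
shift tool m [-0.057  -0.0004  0.0055] turn -0.05
```

View pics/sc5c.png

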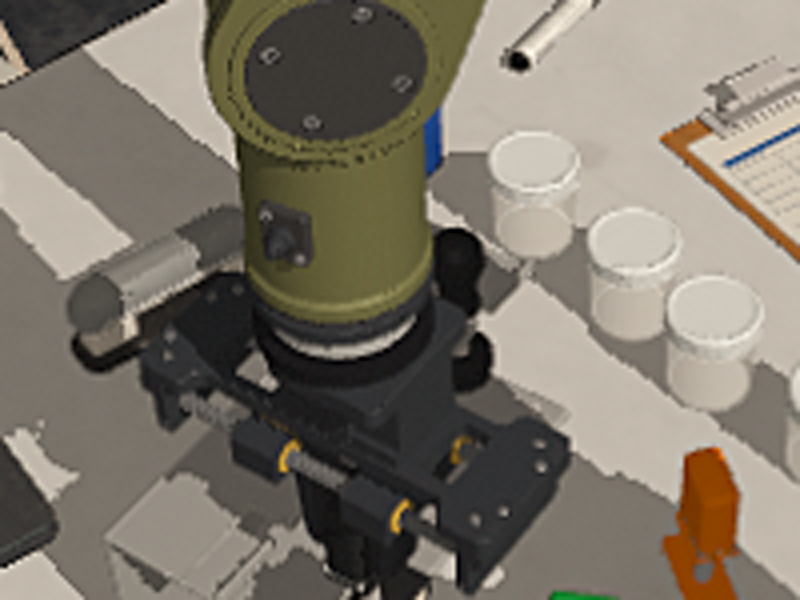

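```bash
python3 -m inch '[[-1,[-0.01,0,0],0],[-1,[-0.015,0,0],0],[-1,[-0.018,0,0],0],[-1,[-0.018,0,0],0],[-1,[-0.015,0,0],0],[-1,[-0.01,0,0],0],[-1,[-0.004,0,0],0],[-1,[0,0,0],0]]'
python3 - <<'E'
from h import *
plan([452,-260,235],-7)
cv2.imwrite('pics/side6.png',robot.camera('side'))
crop('pics/side6.png','pics/side6c.png',200,150,200,180,3.3)
E
```

```text
t: 8.0
tcp_pos: [442.5, 128.7, 236.6]
eef_rot: [-0.083, 0.697, 0.09, 0.707]
contact_force: [1.4, 0.0, -0.5]
finger_gap: 21.6
t 8.0 tcp [442.5 128.7 236.6] zyaw 14.06 tilt xdir [ 0.013   0.0105 -0.9999] q7 -0.62 gap 21.6 F [ 1.4  0.  -0.5]
shift tool m [-0.0023 -0.3793 -0.0852] turn 21.06
```

View pics/side6c.png

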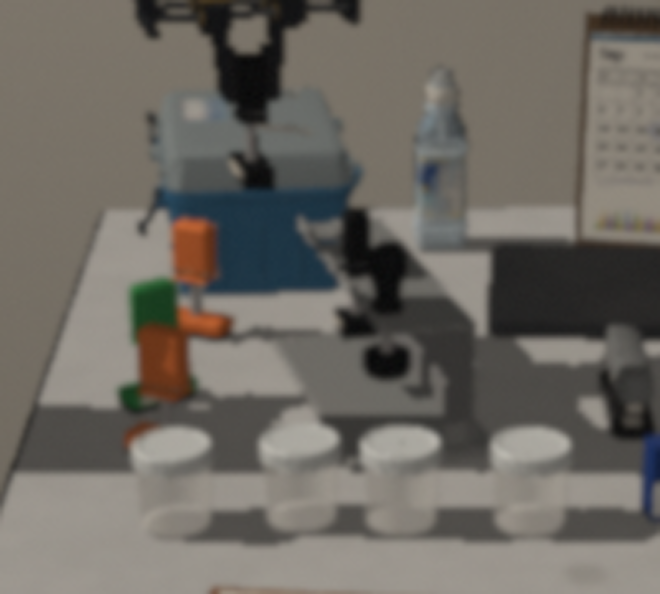

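The side view shows the long stamp held upright at (250,120 in the crop), and the other two stamps, the cups and the look-alikes untouched. Next I carry it across.

```bash
python3 -m inch '[[-1,[-0.001,-0.014,-0.003],0],[-1,[-0.001,-0.027,-0.006],0],[-1,[0,-0.027,-0.006],0],[-1,[0,-0.027,-0.006],0],[-1,[0,-0.027,-0.006],0],[-1,[0,-0.027,-0.006],0],[-1,[0,-0.027,-0.006],0],[-1,[0,-0.027,-0.006],0],[-1,[0,-0.027,-0.006],0],[-1,[0,-0.027,-0.006],0]]'
python3 - <<'E'
from h import *
plan([452,-260,235],-7)
E
```

```text
t: 8.88
tcp_pos: [450.1, -137.2, 226.9]
eef_rot: [-0.086, 0.699, 0.099, 0.703]
contact_force: [0.3, 0.1, -0.4]
finger_gap: 21.5
t 8.8833 tcp [ 450.1 -137.2  226.9] zyaw 15.03 tilt xdir [ 0.0033  0.0187 -0.9998] q7 -0.042 gap 21.5 F [ 0.3  0.1 -0.4]
shift tool m [-0.0104 -0.1189 -0.0299] turn 22.03
```

```bash
python3 -m inch '[[-1,[-0.003,-0.025,-0.006],0],[-1,[-0.003,-0.025,-0.006],0],[-1,[-0.002,-0.025,-0.006],0],[-1,[-0.002,-0.025,-0.006],0],[-1,[0,-0.015,-0.004],0],[-1,[0,0,0],6],[-1,[0,0,0],6],[-1,[0,0,0],6],[-1,[0,0,0],3],[-1,[0,0,0],0]]'
python3 - <<'E'
from h import *
plan([460.6,-326,160],-7)
cv2.imwrite('pics/w7.png',robot.camera('wrist'))
E
```

```text
t: 9.72
tcp_pos: [445.7, -272.4, 222.1]
eef_rot: [0.057, 0.711, -0.041, 0.7]
contact_force: [-0.6, -0.4, -0.1]
finger_gap: 22.0
t 9.7167 tcp [ 445.7 -272.4  222.1] zyaw -7.94 tilt xdir [-0.0141  0.0227 -0.9996] q7 -0.078 gap 22.0 F [-0.6 -0.4 -0.1]
shift tool m [ 0.0606 -0.0523  0.0232] turn -0.94
```

View pics/w7.png

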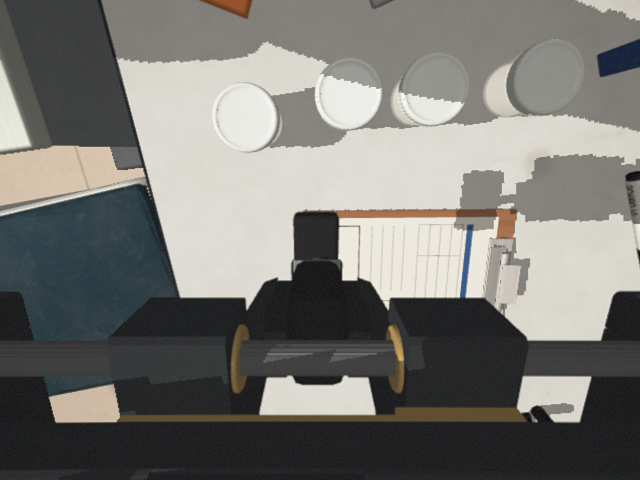

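Wrist view: the stamp is held, its block end at (316,235), over the board's left edge with the cups at (247,117) to (550,75). The tool has drifted about 1.5° off vertical, so I'll check how the tilt responds to motion before descending.

```bash
P='from h import *;plan([460.6,-326,160],-7)'
python3 -m inch '[[-1,[0,0.035,0],-1],[-1,[0,0.035,0],0],[-1,[0,0.035,0],0],[-1,[0,0,0],0],[-1,[0,0,0],0]]' >/dev/null; python3 -c "$P"
python3 -m inch '[[-1,[0,-0.008,0],0],[-1,[0,-0.008,0],0],[-1,[0,-0.008,0],0],[-1,[0,-0.008,0],0],[-1,[0,-0.008,0],0],[-1,[0,-0.008,0],0],[-1,[0,-0.008,0],0]]'>/dev/null;  python3 -c "$P"
```

```text
t 10.1833 tcp [ 458.4 -165.7  220.8] zyaw -6.43 tilt xdir [-0.0176  0.0237 -0.9996] q7 -0.268 gap 21.5 F [-0.7 -0.3 -1. ]
shift tool m [ 0.057  -0.1603  0.0213] turn 0.57
t 10.7667 tcp [ 450.2 -230.7  218.2] zyaw -6.54 tilt xdir [-0.0196  0.0229 -0.9995] q7 -0.144 gap 22.1 F [-0.8  0.1 -1.2]
shift tool m [ 0.0558 -0.0947  0.0225] turn 0.46
```

```bash
P='from h import *;plan(None,-7)'
python3 -m inch '[[-1,[0.012,-0.012,0],0],[-1,[0.012,-0.012,0],0],[-1,[0.012,-0.012,0],0],[-1,[0,0,0],0]]' >/dev/null; python3 -c "$P"
python3 -m inch '[[-1,[0,0,0],7],[-1,[0,0,0],7],[-1,[0,0,0],7],[-1,[0,0,0],0]]'>/dev/null;  python3 -c "$P"
python3 -m inch '[[-1,[0,0,0],-7],[-1,[0,0,0],-7],[-1,[0,0,0],-7],[-1,[0,0,0],0]]'>/dev/null;  python3 -c "$P"
python3 -m inch '[[-1,[0,0,0.02],0],[-1,[0,0,0.02],0],[-1,[0,0,0.02],0],[-1,[0,0,0],0]]'>/dev/null;  python3 -c "$P"
```

```text
t 11.1 tcp [ 443.5 -273.6  177.5] zyaw -6.87 tilt xdir [-0.0196  0.0207 -0.9996] q7 -0.111 gap 21.6 F [-1.2 -0.5 -0.5]
t 11.4333 tcp [ 441.1 -274.   173.2] zyaw -28.59 tilt xdir [-0.0255  0.0256 -0.9993] q7 -0.388 gap 22.1 F [-1.2  0.4 -1.2]
t 11.7667 tcp [ 441.  -272.5  171.9] zyaw -6.24 tilt xdir [-0.0278  0.0262 -0.9993] q7 -0.107 gap 21.8 F [ 0.2 -0.1 -0. ]
t 12.1 tcp [ 500.7 -278.5  168.8] zyaw -6.38 tilt xdir [-0.0308  0.0287 -0.9991] q7 -0.1 gap 21.6 F [ 0.6 -0.5 -0.6]
```

```bash
P='from h import *;plan(None,-7)'
python3 -m inch '[[-1,[0,0,0],0],[-1,[0,0,0],0],[-1,[0,0,0],0],[-1,[0,0,0],0],[-1,[0,0,0],0],[-1,[0,0,0],0]]' >/dev/null; python3 -c "$P"
python3 -m inch '[[-1,[0,0,-0.04],0],[-1,[0,0,-0.04],0],[-1,[0,0,0],0]]'>/dev/null;  python3 -c "$P"
python3 -m inch '[[-1,[-0.04,0,0],0],[-1,[-0.04,0,0],0],[-1,[0,0,0],0]]'>/dev/null;  python3 -c "$P"
python3 -m inch '[[-1,[0.02,0,0],0],[-1,[0.02,0,0],0],[-1,[0,0,0],0]]'>/dev/null;  python3 -c "$P"
```

```text
t 12.6 tcp [ 496.5 -277.8  167.8] zyaw -6.45 tilt xdir [-0.0367  0.0296 -0.9989] q7 -0.102 gap 21.7 F [-0.3 -0.2 -0.4]
t 12.85 tcp [ 414.5 -267.5  170.3] zyaw -6.4 tilt xdir [-0.0363  0.0307 -0.9989] q7 -0.112 gap 21.8 F [-0.4 -0.3 -1. ]
t 13.1 tcp [ 411.9 -269.3  250.9] zyaw -6.46 tilt xdir [-0.0464  0.0346 -0.9983] q7 -0.017 gap 22.2 F [ 0.8  0.4 -0.8]
t 13.35 tcp [ 412.  -269.9  213.7] zyaw -6.64 tilt xdir [-0.0378  0.0287 -0.9989] q7 -0.063 gap 21.9 F [-0.6 -0.1 -0.3]
```

```bash
P='from h import *;plan([460.6,-326,150],-7)'
python3 -m inch '[[-1,[0.01,0,0],0],[-1,[0.01,0,0],0],[-1,[0.01,0,0],0],[-1,[0,0,0],0]]' >/dev/null; python3 -c "$P"
python3 -m inch '[[-1,[-0.04,0,0],0],[-1,[-0.04,0,0],0],[-1,[0.0,0,0],0]]' >/dev/null; python3 -c "$P"
python3 -m inch '[[-1,[0.03,0,0],0],[-1,[0.03,0,0],0],[-1,[0.03,0,0],0],[-1,[0,0,0],0]]' >/dev/null; python3 -c "$P"
```

```text
t 13.6833 tcp [ 411.  -269.4  183.4] zyaw -6.66 tilt xdir [-0.0375  0.0279 -0.9989] q7 -0.101 gap 21.6 F [-1.3  0.2 -0.2]
shift tool m [ 0.0299 -0.0512  0.0571] turn 0.34
t 13.9333 tcp [ 413.3 -270.5  264.5] zyaw -6.55 tilt xdir [-0.0438  0.0329 -0.9985] q7 -0.005 gap 22.1 F [ 1.4 -0.2 -0.5]
shift tool m [ 0.1104 -0.0528  0.0587] turn 0.45
t 14.2667 tcp [ 415.  -270.4  178.4] zyaw -6.68 tilt xdir [-0.0286  0.0246 -0.9993] q7 -0.113 gap 21.6 F [-0.  -0.8 -0.7]
shift tool m [ 0.0257 -0.0504  0.0526] turn 0.32
```

```bash
P='from h import *;plan([460.6,-326,150],-7)'
python3 -m inch '[[-1,[-0.012,-0.006,0.006],0],[-1,[-0.012,-0.006,0.006],0],[-1,[-0.012,-0.006,0.006],0],[-1,[-0.012,-0.006,0.006],0],[-1,[-0.012,-0.006,0.006],0],[-1,[-0.012,-0.006,0.006],0],[-1,[-0.012,-0.006,0.006],0],[-1,[-0.012,-0.006,0.006],0]]' >/dev/null; python3 -c "$P"
python3 -m inch '[[-1,[0.04,0,0],0],[-1,[0.04,0,0],0],[-1,[0.04,0,0],0],[-1,[0,0,0],0]]' >/dev/null; python3 -c "$P"
```

```text
t 14.9333 tcp [ 459.9 -324.7  282.6] zyaw -6.32 tilt xdir [-0.0342  0.0301 -0.999 ] q7 0.076 gap 22.1 F [-0.2 -0.1 -0.9]
shift tool m [ 0.1324 -0.0047  0.0058] turn 0.68
t 15.2667 tcp [ 465.4 -326.9  172.2] zyaw -6.57 tilt xdir [-0.0126  0.019  -0.9997] q7 -0.026 gap 21.9 F [-1.1 -0.4 -0.9]
shift tool m [ 0.0223 -0.0001 -0.0045] turn 0.43
```

```bash
P='from h import *;plan([460.6,-326,150],-7)'
python3 -m inch '[[-1,[-0.014,0,0],0],[-1,[-0.014,0,0],0],[-1,[-0.014,0,0],0],[-1,[-0.014,0,0],0],[-1,[-0.014,0,0],0],[-1,[-0.014,0,0],0],[-1,[-0.014,0,0],0],[-1,[-0.014,0,0],0]]' >/dev/null; python3 -c "$P"
python3 -m inch '[[-1,[0.04,0,0],0],[-1,[0.04,0,0],0],[-1,[0.04,0,0],0],[-1,[0,0,0],0]]' >/dev/null; python3 -c "$P"
```

```text
t 15.9333 tcp [ 468.  -326.9  306.8] zyaw -6.29 tilt xdir [-0.0092  0.0211 -0.9997] q7 0.089 gap 22.0 F [ 0.5  0.1 -0.2]
shift tool m [ 0.1568 -0.003  -0.0056] turn 0.71
t 16.2667 tcp [ 477.  -328.3  204.5] zyaw -6.35 tilt xdir [ 0.0174  0.0067 -0.9998] q7 -0.006 gap 21.8 F [-1.9 -0.2 -0.6]
shift tool m [ 0.0542 -0.     -0.0175] turn 0.65
```

```bash
P='from h import *;plan([460.6,-326,150],-7)'
python3 -m inch '[[-1,[0,0,-0.004],0.5],[-1,[0,0,-0.004],0],[-1,[0,0,-0.004],0],[-1,[0,0,-0.004],0],[-1,[0,0,0],0]]' >/dev/null; python3 -c "$P"
python3 -m inch '[[-1,[0.01,0,0],0],[-1,[0.01,0,0],0],[-1,[0.01,0,0],0],[-1,[0.01,0,0],0],[-1,[0,0,0],0]]' >/dev/null; python3 -c "$P"
```

```text
t 16.6833 tcp [ 464.1 -328.   216.5] zyaw -6.91 tilt xdir [ 0.0286 -0.0001 -0.9996] q7 -0.006 gap 21.7 F [-0.2 -0.4 -0.9]
shift tool m [ 0.0664  0.0013 -0.0056] turn 0.09
t 17.1 tcp [ 466.3 -329.   175.4] zyaw -6.95 tilt xdir [ 0.0326 -0.003  -0.9995] q7 -0.049 gap 21.7 F [-0.7 -0.2 -0.3]
shift tool m [ 0.0252  0.0023 -0.0069] turn 0.05
```

```bash
P='from h import *;plan([460.6,-326,150],-7)'
python3 -m inch '[[-1,[0,0,0.03],0],[-1,[0,0,0.03],0],[-1,[0,0,0.03],0],[-1,[0,0,0],0],[-1,[0,0,0],0],[-1,[0,0,0],0]]' >/dev/null; python3 -c "$P"
python3 -m inch '[[-1,[0,0,-0.012],0],[-1,[0,0,-0.012],0],[-1,[0,0,-0.012],0],[-1,[0,0,-0.012],0],[-1,[0,0,-0.012],0],[-1,[0,0,-0.012],0]]' >/dev/null; python3 -c "$P"
```

```text
t 17.6 tcp [ 554.6 -338.   170.7] zyaw -6.91 tilt xdir [ 0.0197  0.003  -0.9998] q7 -0.035 gap 22.0 F [ 0.1  0.6 -0.1]
shift tool m [ 0.0189  0.0005 -0.0951] turn 0.09
t 18.1 tcp [ 476.  -327.7  167.3] zyaw -6.87 tilt xdir [ 0.0148  0.0049 -0.9999] q7 -0.051 gap 21.4 F [ 0.3  0.7 -0.8]
shift tool m [ 0.0171 -0.0002 -0.0157] turn 0.13
```

```bash
P='from h import *;plan([460.6,-326,150],-7)'
python3 -m inch '[[-1,[0,0,0.03],0],[-1,[0,0,0.03],0],[-1,[0,0,0.03],0],[-1,[0,0,0],0],[-1,[0,0,0],0]]' >/dev/null; python3 -c "$P"
python3 -m inch '[[-1,[0,0,-0.012],0],[-1,[0,0,-0.012],0],[-1,[0,0,-0.012],0],[-1,[0,0,-0.012],0],[-1,[0,0,-0.012],0],[-1,[0,0,-0.012],0],[-1,[0,0,-0.01],0],[-1,[0,0,0],0]]' >/dev/null; python3 -c "$P"
```

```text
t 18.5167 tcp [ 549.4 -337.9  163.8] zyaw -7.04 tilt xdir [-0.0109  0.0087 -0.9999] q7 -0.034 gap 21.9 F [-1.  -0.1 -0.6]
shift tool m [ 0.0149  0.0008 -0.0894] turn -0.04
t 19.1833 tcp [ 451.9 -326.7  163.8] zyaw -7.2 tilt xdir [-0.0223  0.0098 -0.9997] q7 -0.052 gap 21.9 F [-0.9  0.7 -1.1]
shift tool m [0.0136 0.0016 0.0089] turn -0.2
```

```bash
P='from h import *;plan([460.6,-326,150],-7)'
python3 -m inch '[[-1,[0.008,0,0.002],0],[-1,[0.008,0,0.002],0],[-1,[0.008,0,0.002],0],[-1,[0.006,0,0.002],0],[-1,[0,0,0],0]]' >/dev/null; python3 -c "$P"
python3 -m inch '[[-1,[0,0,0],0],[-1,[0,0,0],0],[-1,[0,0,0],0]]' >/dev/null; python3 -c "$P"
```

```text
t 19.6 tcp [ 459.3 -328.   130.6] zyaw -7.27 tilt xdir [-0.0218  0.0093 -0.9997] q7 -0.083 gap 21.9 F [-0.   0.2 -0.3]
shift tool m [-0.0194  0.0023  0.0006] turn -0.27
t 19.85 tcp [ 460.3 -327.1  129.2] zyaw -7.18 tilt xdir [-0.0224  0.0107 -0.9997] q7 -0.083 gap 21.7 F [ 0.5  0.9 -0.6]
shift tool m [-0.0208  0.0013 -0.0004] turn -0.18
```

```bash
P='from h import *;plan([460.6,-326,150],-7)'
python3 -m inch '[[-1,[-0.01,0,0],0],[-1,[-0.01,0,0],0],[-1,[-0.01,0,0],0],[-1,[-0.01,0,0],0],[-1,[-0.01,0,0],0],[-1,[-0.01,0,0],0],[-1,[-0.01,0,0],0]]' >/dev/null; python3 -c "$P"
python3 -m inch '[[-1,[0.03,0,0],0],[-1,[0.03,0,0],0],[-1,[0,0,0],0],[-1,[0,0,0],0],[-1,[0,0,0],0]]' >/dev/null; python3 -c "$P"
```

```text
t 20.4333 tcp [ 462.1 -327.8  207.1] zyaw -7.16 tilt xdir [-0.0214  0.0102 -0.9997] q7 -0.011 gap 21.4 F [-0.4 -0.7 -0.4]
shift tool m [ 0.0571  0.0012 -0.0005] turn -0.16
t 20.85 tcp [ 465.7 -329.9  154.8] zyaw -7.26 tilt xdir [-0.0096  0.0029 -1.    ] q7 -0.065 gap 21.7 F [-0.1  0.4 -0.5]
shift tool m [ 0.0049  0.0033 -0.0055] turn -0.26
```

```bash
P='from h import *;plan([460.6,-326,150],-7)'
python3 -m inch '[[-1,[-0.008,0.001,-0.001],0],[-1,[-0.008,0.001,-0.001],0],[-1,[-0.008,0.001,-0.001],0],[-1,[-0.008,0,-0.001],0],[-1,[0.03,0,0],0],[-1,[0.015,0,0],0],[-1,[0,0,0],0],[-1,[0,0,0],0],[-1,[0,0,0],0]]' >/dev/null; python3 -c "$P"
python3 -m inch '[[-1,[0,0,0],0],[-1,[0,0,0],0]]' >/dev/null; python3 -c "$P"
```

```text
t 21.6 tcp [ 467.5 -328.8  156.5] zyaw -7.31 tilt xdir [ 0.0061 -0.0064 -1.    ] q7 -0.078 gap 21.4 F [ 0.5 -0.8  0.2]
shift tool m [ 0.0064  0.0019 -0.0072] turn -0.31
t 21.7667 tcp [ 468.4 -329.1  158.6] zyaw -7.32 tilt xdir [ 0.0086 -0.0077 -0.9999] q7 -0.077 gap 21.9 F [-0.7  1.   0.1]
shift tool m [ 0.0085  0.0022 -0.0082] turn -0.32
```

```bash
P='from h import *;plan([460.6,-326,150],-7)'
python3 -m inch '[[-1,[0.001,0.001,-0.003],0],[-1,[0.002,0.001,-0.003],0],[-1,[0.001,0,-0.002],0],[-1,[0,0,0],0]]' >/dev/null; python3 -c "$P"
python3 -m inch '[[-1,[0,0,0],0],[-1,[0,0,0],0]]' >/dev/null; python3 -c "$P"
```

```text
t 22.1 tcp [ 460.6 -326.3  155.7] zyaw -7.34 tilt xdir [ 0.0107 -0.0091 -0.9999] q7 -0.087 gap 21.2 F [-0.2  0.1 -0.6]
shift tool m [ 0.0057  0.0003 -0.0001] turn -0.34
t 22.2667 tcp [ 460.2 -326.2  155.6] zyaw -7.33 tilt xdir [ 0.0101 -0.0089 -0.9999] q7 -0.087 gap 21.9 F [0.1 0.2 0.2]
shift tool m [0.0056 0.0003 0.0003] turn -0.33
```

```bash
P='from h import *;plan([460.6,-326,95],-7)'
python3 -m inch '[[-1,[-0.035,0,0],0],[-1,[-0.035,0,0],0],[-1,[0,0,0],0],[-1,[0,0,0],0],[-1,[0,0,0],0]]' >/dev/null; python3 -c "$P"
python3 -m inch '[[-1,[0.006,0,0],0],[-1,[0.009,0,0],0],[-1,[0.01,0,0],0],[-1,[0.01,0,0],0],[-1,[0.01,0,0],0],[-1,[0.01,0,0],0],[-1,[0.006,0,0],0],[-1,[0,0,0],0]]' >/dev/null; python3 -c "$P"
```

```text
t 22.6833 tcp [ 459.1 -325.1  226.6] zyaw -7.31 tilt xdir [ 0.0076 -0.0067 -0.9999] q7 -0.015 gap 21.5 F [ 0.1  1.  -0.4]
shift tool m [0.1316 0.0001 0.0005] turn -0.31
t 23.35 tcp [ 455.5 -323.5  152.6] zyaw -7.25 tilt xdir [-0.003  -0.0006 -1.    ] q7 -0.085 gap 21.9 F [-0.6 -1.  -0.9]
shift tool m [ 0.0576 -0.0018  0.0055] turn -0.25
```

```bash
P='from h import *;plan([460.6,-326,82],-7)'
python3 -m inch '[[-1,[0.005,0,0.001],0],[-1,[0.007,0,0.001],0],[-1,[0.008,-0.001,0.001],0],[-1,[0.008,0,0.001],0],[-1,[0.006,-0.001,0.001],0],[-1,[0.004,0,0],0],[-1,[0.002,0,0],0],[-1,[0,0,0],0]]' >/dev/null; python3 -c "$P"
python3 - <<'E'
from h import *
for n in ('wrist','scene','side'): cv2.imwrite(f'pics/{n}8.png',robot.camera(n))
crop('pics/scene8.png','pics/scene8c.png',340,150,130,120,5)
crop('pics/side8.png','pics/side8c.png',230,240,160,150,5)
crop('pics/wrist8.png','pics/wrist8c.png',240,180,160,130,5)
E
```

```text
t 24.0167 tcp [ 461.5 -326.7  108.3] zyaw -7.25 tilt xdir [-0.0016 -0.001  -1.    ] q7 -0.124 gap 21.8 F [0.5 0.5 0.2]
shift tool m [ 0.0263  0.0006 -0.001 ] turn -0.25
```

View pics/wrist8c.png

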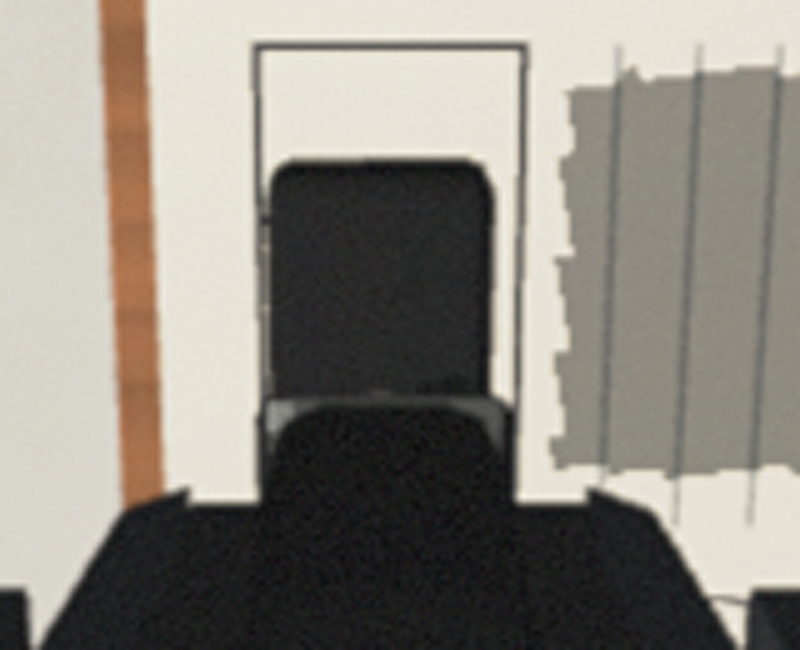

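View pics/scene8c.png

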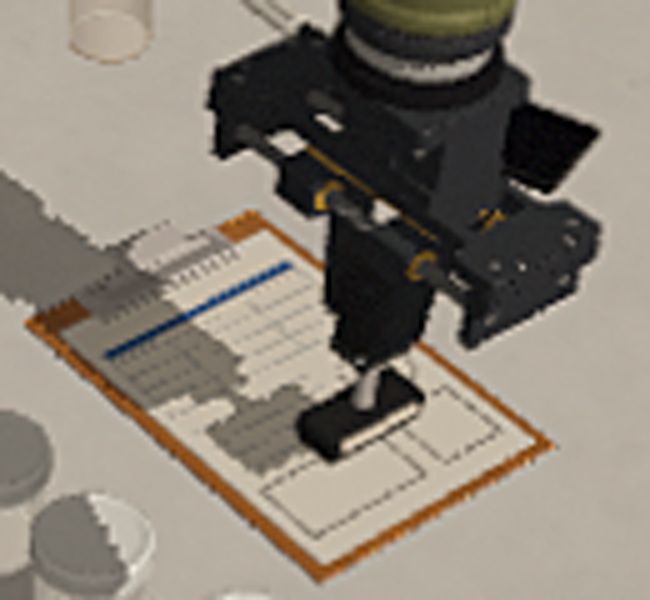

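View pics/side8c.png

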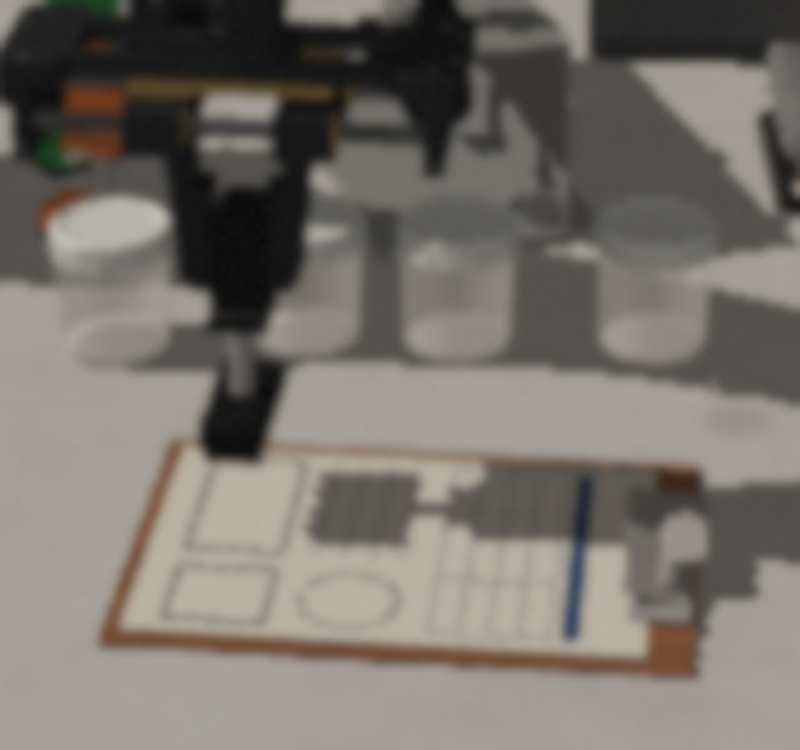

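```bash
python3 - <<'E'
from h import *
f=lambda L:np.array(L)/5+[240,180]
s=robot.observe();M=R.from_quat(s['eef_rot']).as_matrix()
T=lambda p:(p-s['tcp_pos'])@M
zb=s['tcp_pos'][2]-67.4
p=onz('wrist',f([(271,300),(490,300),(272,200),(492,200),(272,380),(488,380)]),zb+18);print('block sides tool frame\n',T(p))
p=onz('wrist',f([(380,158)]),zb);print('block +y end bottom',T(p), '(expect y 32)')
p=onz('wrist',f([(380,163)]),zb+18);print('  if top edge',T(p))
b=onz('wrist',f([(256,45),(525,45)]),4);print('box +y corners tool',T(b),b,'len',np.linalg.norm(b[0]-b[1]))
b=onz('wrist',f([(256,45),(263,480),(525,45),(516,480)]),4)
a=lambda p:np.degrees(np.arctan2(-(p[0]-p[1])[0],(p[0]-p[1])[1]))
print('yaw L,R',a(b[:2]),a(b[2:]), 'top', np.degrees(np.arctan2(*(b[2]-b[0])[[1,0]])))
c=(b[0]+b[2])/2; y=np.radians(-7.1); print('box centre world',c+38*np.array([np.sin(y),-np.cos(y),0]))
b=onz('scene',np.array([(262,492),(315,537),(424,473)])/5+[340,150],4);print('scene box',b,(b[0]+b[2])/2 if 0 else '')
E
```

```text
block sides tool frame
 [[ 49.3817  14.0928 -12.9942]
 [ 49.3722  14.1105  13.6259]
 [ 49.3612  26.5479 -12.6445]
 [ 49.3518  26.5646  13.6418]
 [ 49.3985   3.8141 -13.0605]
 [ 49.389    3.8325  13.563 ]]
block +y end bottom [[67.3543 28.0102  0.2028]] (expect y 32)
  if top edge [[49.3493 31.0577  0.2618]]
box +y corners tool [[105.0376  37.5381 -18.4546]
 [105.0231  37.5616  21.7632]] [[ 448.264  -287.4605    4.    ]
 [ 488.1629 -292.5149    4.    ]] len 40.21779864341491
yaw L,R -7.531214217307375 -7.081974061267747 top -7.2197895244993395
box centre world [ 463.5166 -327.6963    4.    ]
scene box [[ 485.262  -290.7481    4.    ]
 [ 446.8599 -286.3271    4.    ]
 [ 438.1502 -361.1869    4.    ]]
```

```bash
P='from h import *;plan([462,-325,82],-7.2)'
python3 -m inch '[[-1,[0.004,0,0],0],[-1,[0.005,0,0.001],0],[-1,[0.005,0.001,0],0],[-1,[0.003,0,0],0],[-1,[0.002,0,0],0],[-1,[0,0,0],0],[-1,[0,0,0],0]]' >/dev/null; python3 -c "$P"
python3 - <<'E'
from h import *
for n in ('wrist','scene','side'): cv2.imwrite(f'pics/{n}9.png',robot.camera(n))
crop('pics/scene9.png','pics/scene9c.png',370,200,90,75,8)
crop('pics/side9.png','pics/side9c.png',240,300,100,75,8)
crop('pics/wrist9.png','pics/wrist9c.png',270,180,100,75,8)
E
```

```text
t 24.75 tcp [ 463.6 -326.1   88.9] zyaw -7.26 tilt xdir [ 0.0009 -0.0023 -1.    ] q7 -0.146 gap 21.7 F [-0.4 -1.  -0.6]
shift tool m [ 0.0069  0.0009 -0.0017] turn -0.06
```

View pics/wrist9c.png

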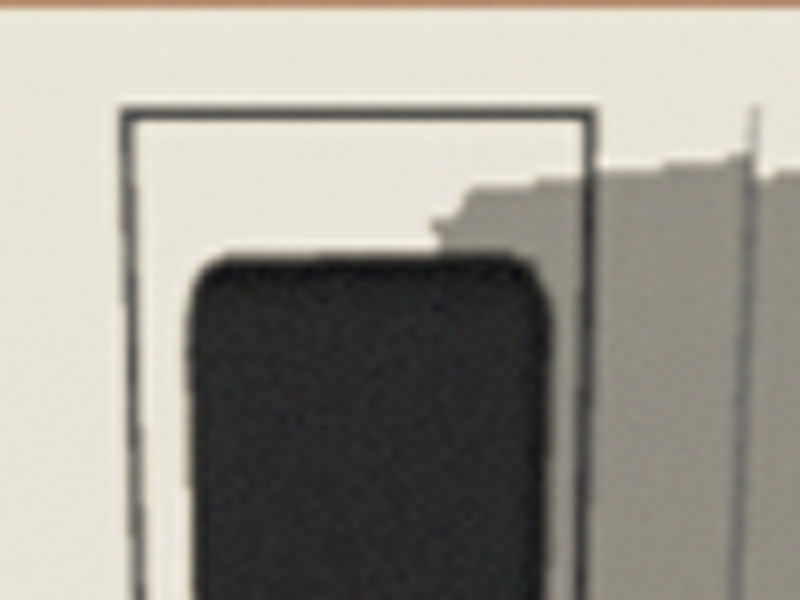

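View pics/scene9c.png

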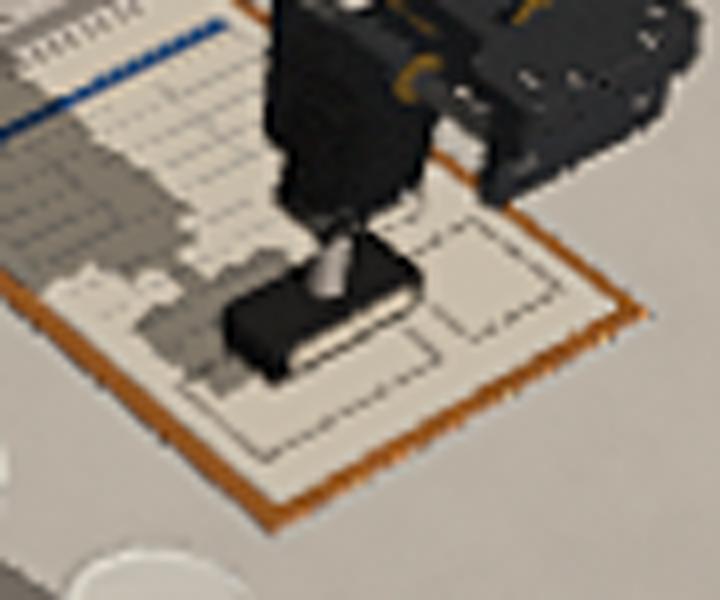

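View pics/side9c.png

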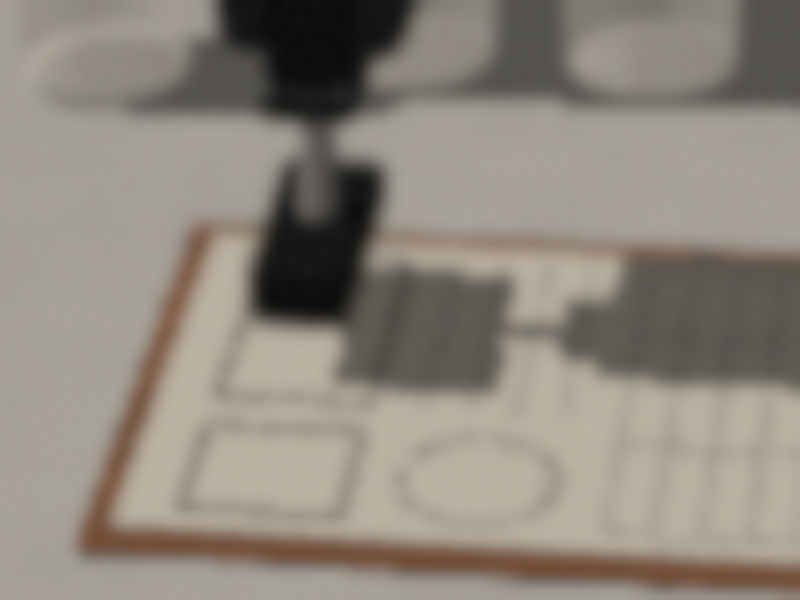

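```bash
python3 - <<'E'
from h import *
from scipy.optimize import least_squares
s=robot.observe();M=R.from_quat(s['eef_rot']).as_matrix()
y=np.radians(-7.2);A=np.array([[np.cos(y),-np.sin(y),0],[np.sin(y),np.cos(y),0],[0,0,1]])
sc=np.array([(274,383),(421,292),(226,345),(226,314)])/8+[370,200]
lc=np.array([(-14,32,0),(-14,-32,0),(14,32,0),(14,32,18)])
si=np.array([(253,312),(348,320),(290,165),(383,170)])/8+[240,300]
ls=np.array([(-14,-32,0),(14,-32,0),(-14,32,18),(14,32,18)])
def fit(n,px,l,z=None):
    if z is None:
        r=least_squares(lambda q:(proj(n,q[:3]+l@A.T)-px).ravel(),[462,-326,22])
    else: r=least_squares(lambda q:(proj(n,np.r_[q[:2],z]+l@A.T)-px).ravel(),[462,-326])
    print(n,r.x,'res',np.abs(r.fun).max()); return r.x
z=s['tcp_pos'][2]-67.4
print('tcp',s['tcp_pos'],'bottom z by tcp',z)
fit('scene',sc,lc);fit('scene',sc,lc,z)
fit('side',si,ls);fit('side',si,ls,z)
# wrist
w=np.array([(370,255),(190,400),(550,400)])/8+[270,180]
e=onz('wrist',w[:1],z+2)[0]; p=onz('wrist',w[1:],z+18)
print('wrist end->centre', e@A[:,1]-32,'(y along) x along',(p@A[:,0]).mean(),'width',np.ptp(p@A[:,0]))
b=onz('wrist',np.array([(126,113),(590,113)])/8+[270,180],4)
print('wrist box: y',(b@A[:,1]).mean()-38,'x',(b@A[:,0]).mean(),np.degrees(np.arctan2(*(b[1]-b[0])[[1,0]])))
print('tcp along x,y',s['tcp_pos']@A[:,:2])
bs=np.array([(265,460),(437,357),(183,385)])/8+[370,200]
b=onz('scene',bs,4);print('scene box x,y', (b[1]+b[2])/2@A[:,:2],  'all',b@A[:,:2])
bd=np.array([(215,395),(365,405),(248,325)])/8+[240,300]
b=onz('side',bd,4);print('side box pts', b@A[:,:2])
E
```

```text
tcp [ 463.7302 -326.2415   89.177 ] bottom z by tcp 21.776958302277492
scene [ 503.3161 -392.0844  -48.6378] res 2.0434970697094457
scene [ 462.8774 -330.5805] res 2.095473093169261
side [ 456.5857 -140.9869  -82.7126] res 0.6385903583426966
side [ 464.0969 -328.5455] res 1.9888876798833621
wrist end->centre -269.465206253142 (y along) x along 501.47748854660847 width 27.112283002720005
wrist box: y -267.05682315389635 x 500.432310320528 -7.244700378943649
tcp along x,y [ 500.9625 -265.5482]
scene box x,y [ 499.0322 -266.1255] all [[ 478.7896 -228.0822]
 [ 480.1596 -302.9988]
 [ 517.9049 -229.2521]]
side box pts [[ 479.6462 -304.8081]
 [ 518.957  -305.6199]
 [ 482.138  -268.4478]]
```

```bash
P='from h import *;plan([463.73-1.39+0.3,-326.24+2.4+0.17,81.7],-7.2)'
python3 -c "$P"
python3 -m inch '[[-1,[0.002,0.001,-0.001],0],[-1,[0.002,0.001,-0.0005],0],[-1,[0.001,0.0005,0],0],[-1,[0.001,0,0],0],[-1,[0,0,0],0],[-1,[0,0,0],0]]' >/dev/null; python3 -c "$P"
```

```text
t 24.9 tcp [ 463.7 -326.2   89.2] zyaw -7.26 tilt xdir [ 0.0013 -0.0026 -1.    ] q7 -0.146 gap 22.0 F [-0.1 -0.4 -0.8]
shift tool m [ 0.0075  0.0024 -0.0014] turn -0.06
t 25.4 tcp [ 462.7 -323.4   83. ] zyaw -7.27 tilt xdir [ 0.0022 -0.003  -1.    ] q7 -0.159 gap 21.9 F [ 0.2 -0.4 -0.9]
shift tool m [ 0.0013 -0.0003 -0.    ] turn -0.07
```

```bash
P='from h import *;plan([462.64,-323.67,81.7],-7.2)'
python3 -m inch '[[-1,[0.001,0,0],0],[-1,[0,0,0],0],[-1,[0,0,0],0]]' >/dev/null; python3 -c "$P"
python3 - <<'E'
from h import *
s=robot.observe();A=R.from_euler('z',-7.2,degrees=True).as_matrix()
for n in ('wrist','scene','side'): cv2.imwrite(f'pics/{n}10.png',robot.camera(n))
# overlays: predicted block + box, box centre fixed best estimate
c=A@np.array([499.8,-266.8,0])
def rect(hx,hy,z): return np.array([(a*hx,b*hy,0) for a,b in((-1,-1),(1,-1),(1,1),(-1,1))])@A.T+[c[0],c[1],z]
for n,(x,y,w,h) in {'scene':(370,200,90,75),'side':(240,300,100,75),'wrist':(270,180,100,75)}.items():
    im=cv2.resize(cv2.imread(f'pics/{n}10.png')[y:y+h,x:x+w],None,fx=8,fy=8,interpolation=cv2.INTER_CUBIC)
    for P,col in ((rect(20,38,4),(255,0,0)),(rect(14,32,14),(0,0,255)),(rect(14,32,32),(0,255,0))):
        cv2.polylines(im,[(((proj(n,P)-[x,y])+.5)*8).astype(int)],True,col,1)
    cv2.imwrite(f'pics/{n}10c.png',im)
E
```

```text
t 25.65 tcp [ 462.8 -323.5   81.9] zyaw -7.27 tilt xdir [ 0.0023 -0.0031 -1.    ] q7 -0.16 gap 21.7 F [ 0.3  0.3 -0.1]
shift tool m [ 0.0003 -0.0002 -0.0001] turn -0.07
```

View pics/wrist10c.png

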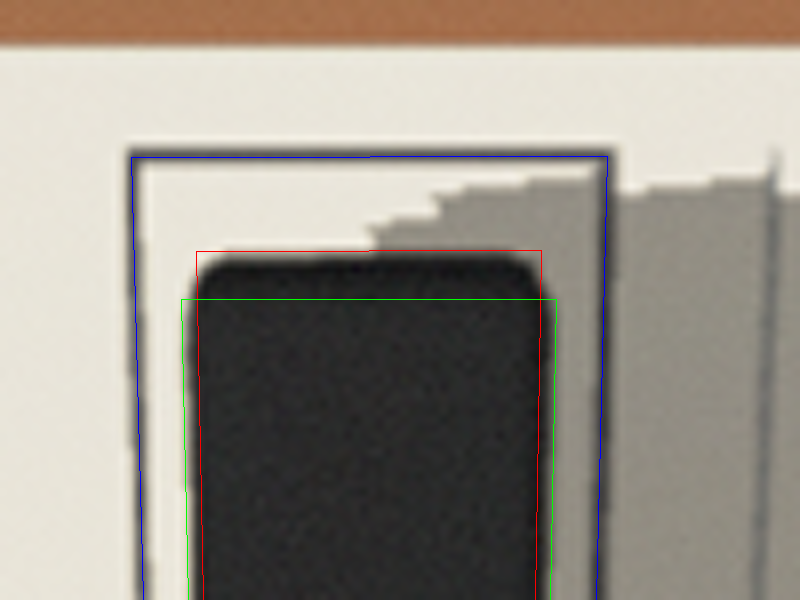

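View pics/scene10c.png

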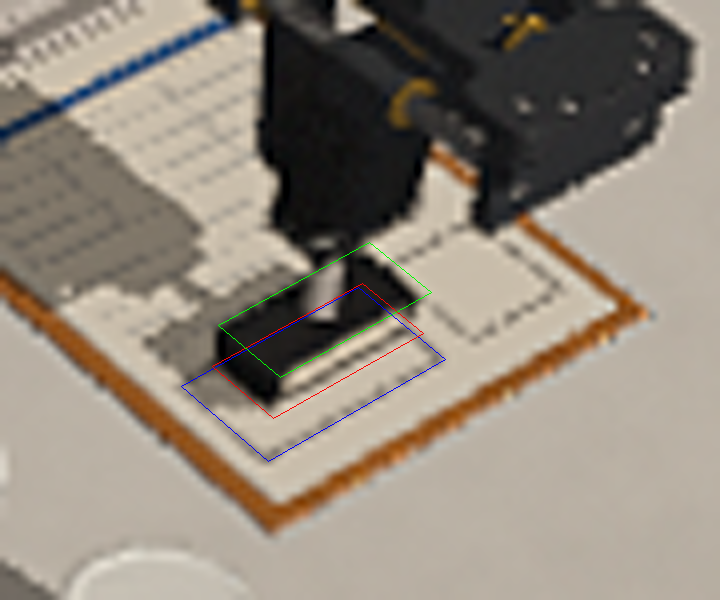

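View pics/side10c.png

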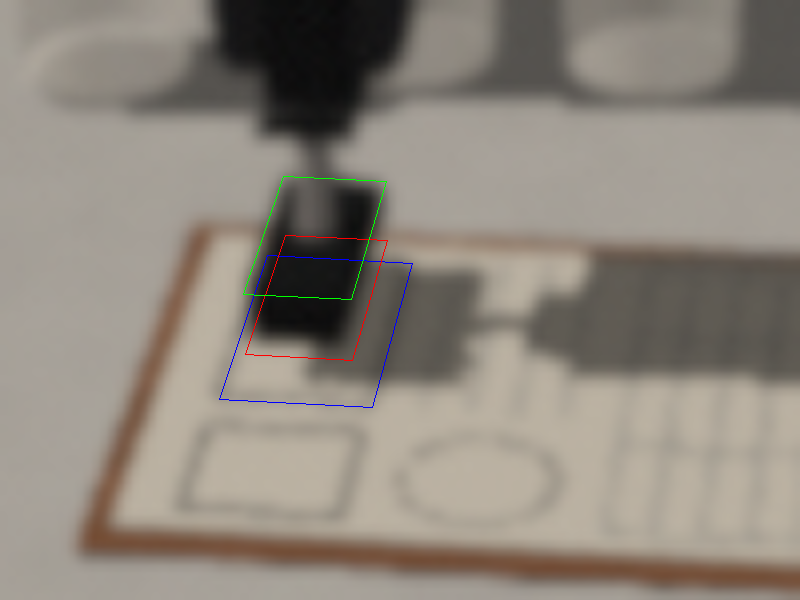

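```bash
python3 - <<'E'
from h import *
crop('pics/scene10.png','pics/scene10d.png',390,222,45,35,16)
crop('pics/side10.png','pics/side10d.png',255,310,50,40,14)
E
```

```text
(no output)
```

View pics/scene10d.png

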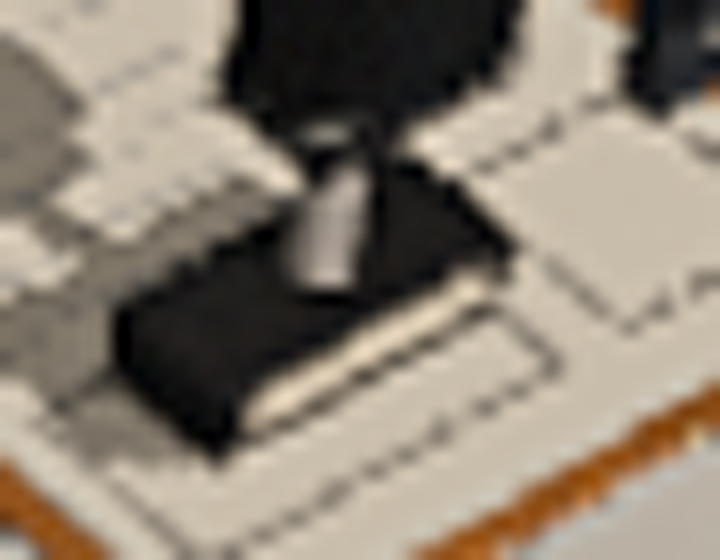

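View pics/side10d.png

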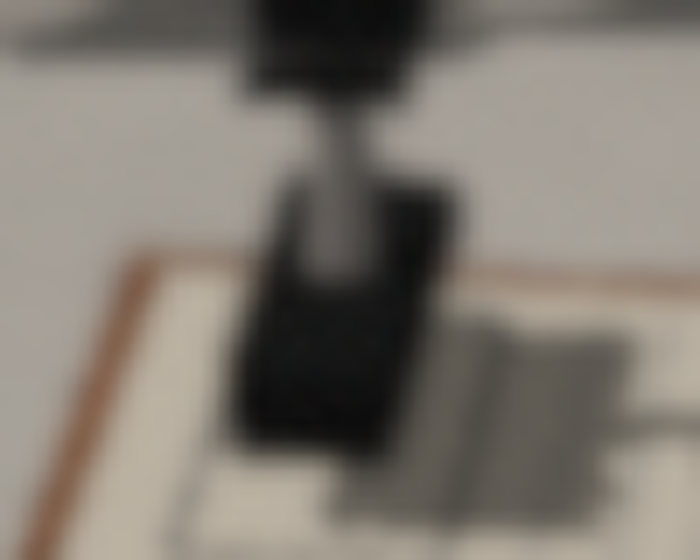

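View pics/wrist10.png

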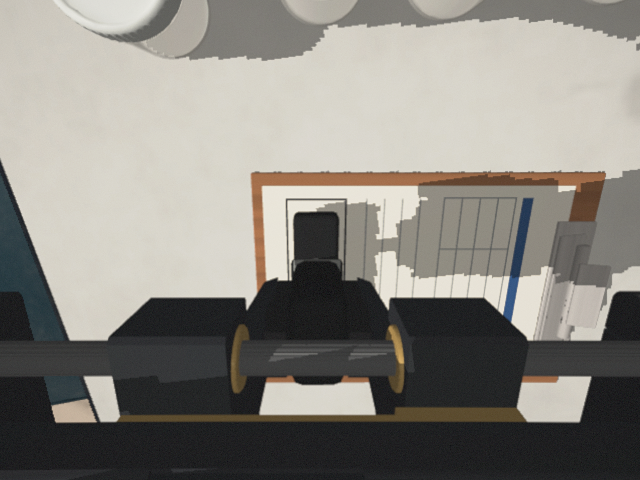

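```bash
python3 - <<'E'
from h import *
im=cv2.imread('pics/wrist10.png')[200:320,270:370]
im=cv2.convertScaleAbs(im,alpha=2.5,beta=10)
cv2.imwrite('pics/w10g.png',cv2.resize(im,None,fx=5,fy=5,interpolation=cv2.INTER_CUBIC))
im=cv2.imread('pics/wrist10.png')[350:400,270:370]
im=cv2.convertScaleAbs(im,alpha=3.5,beta=10)
cv2.imwrite('pics/w10h.png',cv2.resize(im,None,fx=8,fy=8,interpolation=cv2.INTER_CUBIC))
E
```

```text
(no output)
```

View pics/w10g.png

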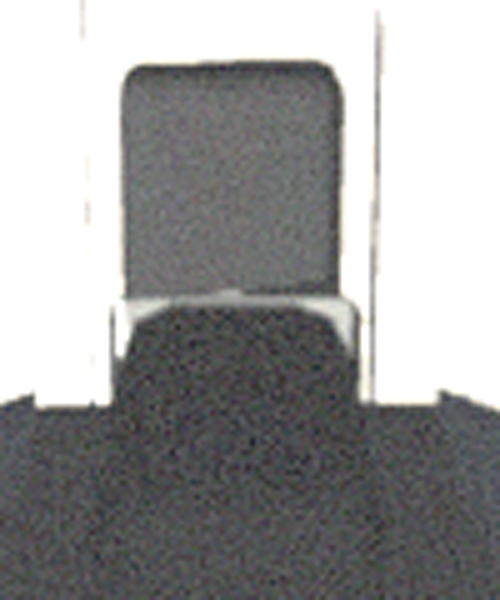

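View pics/w10h.png

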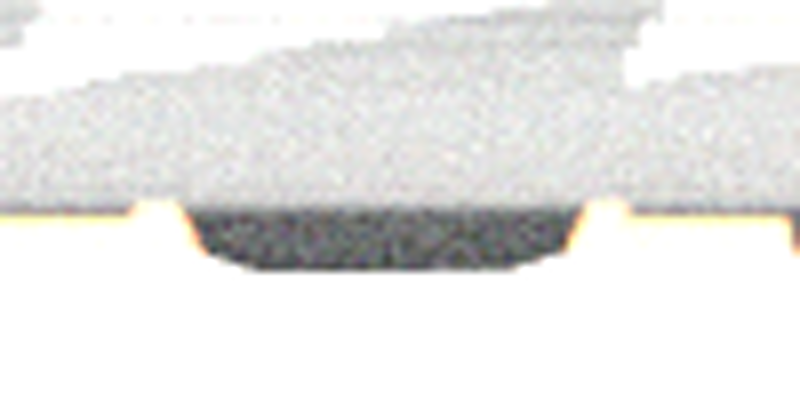

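```bash
python3 -c "
from h import *
plan([462.64,-323.67,81.7],-7.2)
print(robot.observe()['qvel'])
print(robot.sign_off())
plan(None,-7.2)"
```

```text
t 25.8 tcp [ 462.7 -323.5   82. ] zyaw -7.27 tilt xdir [ 0.0022 -0.0031 -1.    ] q7 -0.16 gap 21.8 F [-0.1 -0.4 -0.8]
shift tool m [ 0.0003 -0.0002 -0.0001] turn -0.07
[ 0.0003  0.      0.0002 -0.001   0.0021 -0.0011  0.002 ]
the job is handed in; nothing more can be done
None
the job is handed in; nothing more can be done
```

I took the long black stamp off the rack, over the lip, and carried it above the cups. It is now held still over the long box, with its printing face about 10 mm above the form. I handed the job in at 25.8 s.

**Last checks**
- **Grip:** the fingers are 21.8 mm apart on the 22 mm handle, set to 30 N, and the joints are essentially still.
- **Level and square:** the tool is 0.2° off vertical. The stamp itself leans roughly 0.5°, because the tool was about 1° off vertical when I gripped it. It is square with the box to within about 0.1–0.3°.
- **Centring:** the wrist picture shows it centred both ways to within about 1 mm. The scene picture roughly agrees, to about 1–1.5 pixels.
- **Height:** this rests on the arm's own position reading and the height at which I gripped the stamp, so I put it at ±1.5 mm.

**Disagreements**
- **Side view:** in the blurred side picture, the block's lower near edge looked 2–3 pixels higher than I calculated. I put most of that down to a pale, recessed printing face and rounded edges, but I did not confirm it.
- **Tilt over the board:** after the carry, the tool drifted up to about 3° off vertical. I corrected this with several up, down and sideways moves, with the stamp face about 60 mm or more above the board. It never came near the form or the clipboard.

I saw nothing else disturbed, though I did not check each object one by one at the end.

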